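Clamp a table rail in the cam jig by the knob under its base

ROBOT

A 6-joint arm with a two-finger parallel gripper is mounted at the origin on the work surface. World frame = base frame: x ahead of the robot, y to its left, z up, the work surface at z = 0. Lengths are in m, angles in rad, forces in N, time in s.
With the tool pointing down it reaches from about 0.35 to 0.975 m from the base axis. Payload 7.1 kg.
Tool frame: the origin (TCP) lies between the finger pads; the fingertips stand 8 mm ahead of it and the grasp point (between the pads) lies 11 mm behind it; y points along the fingers, z is the direction in which the jaws open and shut, and the axes are right-handed (so a half turn about y gives the same grasp; the last joint's range is limited). The gripper opens to 88 mm and grips with 3 to 60 N. Pads are 20 mm wide; open, the fingers measure 115 mm over their backs; the gripper's body (75 mm by 178 mm) begins 61 mm behind the grasp point.
Start: joints at [1.325, 0.423, 1.63, -0, 1.089, -0.019], TCP at [0.141, 0.609, 0.231] pointing down, gripper open.
Joint ranges: [-3, 3], [-0.9, 2.11], [0.09, 2.58], [-1.31, 4.45], [0.11, 2.69], [-2.54, 2.54]. Speed limits (rad/s): [2.39, 2.39, 3.01, 3.14, 3.14, 3.14].

INTERFACE

Orientations are given as a 3x3 rotation matrix whose columns are the frame's x, y, z axes.
In Python, from cell import robot, vision gives the robot as it stands. The module is installed in compiled form; this text tells all that it offers.
- The arm moves only by the tool arm_command, never from a script. Its argument "moves" is a list of rows, each an object with "slide": the shift along the world's x, y, z in units of 30 mm (1.0 is 30 mm), a list of three; "turn": the turn, a rotation vector about the world's x, y, z in units of 6 degrees (1.0 is 6 degrees), a list of three; "jaw": the finger opening in mm, from 0 to 87.8. In form: [{"slide": [x, y, z], "turn": [wx, wy, wz], "jaw": jaw}, ...]. A call has 1 to 5 rows; each row shifts and turns the commanded pose from where the row before left it; what a row does not reach is not made up. A row lasts 1/10 s, in which the tool goes at most 50 mm and 8.59 degrees, less where a joint would pass 70% of its speed; a pose out of reach is approached as far as the arm can. A call is refused whole if a number of a shift passes 1 or a number of a turn 1, either way. A call with a gripper value outside its range is refused whole. The fingers move at their own pace and stop on an object; "force" is the grip in N (left out, the last holds). Time passes only in rows, so rows that do not move let the fingers close. It gives the time, the measured TCP pose, the force and the opening at its end, in the units of the state.
- robot.get_state(): the state, without advancing time (a new reading comes with each control period).
- vision.capture(name): name is "scene" or "side" or "wrist"; returns (picture, depth): 480x640x3 uint8, red, green, blue; 480x640 float32, m along the optical axis (not along the pixel's ray), 0 where there is no reading.
- vision.camera_params(name): a dict with "vertical_fov" (degrees; the focal length in pixels is half the picture's height over the tangent of half this angle, whatever the lens; pixels are square), "cx", "cy" (the principal point, pixels), "world_from_camera" (4x4, takes a point from camera to world coordinates). Camera axes: x right, y up, looking along -z (the intrinsics and any distortion apply to the point x, -y, -z); pixel columns grow to the right and rows downward; lengths in m; the calibration is good to about 2 mm. A picture is of the moment at which its call begins: read the wrist's pose just before it. camera_params takes no time and is no camera call; for the wrist camera it gives the pose at the moment of the call.
- robot.close_job(): hands the job in, once; it reports no verdict.
The state is a dict: "t": time; "joint_pos": joint angles; "qvel": joint speeds; "tau": joint torques, N m; "tcp_pos": TCP position; "ee_rot": TCP orientation; "ft_force": force on the tool from outside, world axes, zero at the start; "ft_torque": the same for the moment, N m; "gripper_width": finger opening in m.
Only numpy, scipy, OpenCV 4.12 (cv2) and the standard library are available. Lean on these libraries where they do the work, as an engineer would, in place of code of your own. Each camera call takes 0.05 s, during which the arm holds its last target.

TASK

Lay the tenoned rail lengthwise in the raised plywood jig, gently up against both the long fence and the end stop, and let go of it. Then turn the lever knob under the jig's base clockwise (seen from above) until the cam grips the rail firmly, but not so hard that it dents the wood. Leave the rail clamped and home, hands off, and leave the other things on the bench alone.

Things in the scene. Friction and masses are not known exactly. Their poses are not given: they have to be found in the camera images.
- rail_center (a point): Centre of the loose pale wooden rail: body 110 long (its x) x 40 wide (y) x 50 high (z) mm, plus a tenon 20 long, 18 thick, 34 high centred on each end (150 mm overall, both ends alike), about 0.19 kg. Starts lying flat on the bench, this point 25 mm up.
- home (a point): Where rail_center must be: point fixed to the jig, 115 mm above the bench, axes as jig. The rail then lies along the jig's x axis (either way round), one side against the fence (on its +y side), a tenon end against the end stop (at +x), its underside on the base top, 90 mm above the bench.
- jig: Plywood clamping jig fixed to the bench; origin on the bench under the middle of the base, z up. The base is a plate 18 mm thick, top 90 mm above the bench, x -110 to 110, y -45 to 80 mm, on a cheek at each x end, with a nose (x -40 to 40) that reaches out to y = -86 mm.
- stop (a point): Inner corner on the base top where fence and end stop meet. Seen from here (jig axes) the dark fence runs 150 mm along -x and is 16 mm high, 24 mm thick; the dark end stop stands on the +x side, 24 mm high, from y = -45 to 5 mm. The rail goes on the -x, -y side of this corner.
- nose (a point): Point on top of the nose on the knob's vertical axis, 90 mm above the bench. Here the knob's shaft carries a steel eccentric cam (disc radius 22 mm, 12 mm off-centre, 14 mm high) that turns with the knob. With the knob at its start the cam leaves the rail at least 4 mm of play to the fence. Turned clockwise from above it presses the rail on the fence and drags it to the end stop.
- knob: Black lever knob under the nose, turning on a vertical axis; origin on the axis at bench height. Hub 40 mm across; one wing along the knob's own -y axis. Starts 0.68 to 0.82 rad anticlockwise (from above) of the jig's -y direction; stop at 0.95 rad clockwise of it. How the cam is set on the shaft is unknown: it meets the rail anywhere from 0.35 rad before to 0.7 rad past jig -y, so feel for it.
- wing (a point): Where to grip or push the wing, from above: 75 mm from the knob axis, 50 mm above the bench, axes as knob. The wing is 14 mm thick, 16 mm high, with a round end 20 mm across at 86 mm. Sideways force here: at most 6 N while free, climbing steeply once the cam bears (too tight within 0.2 rad). About 15 N, standing still, clamps properly; above 21 N dents the wood. It stays where left.
- glue: bystander: white glue bottle, 54 mm across, 130 mm high, origin at its foot
- hammer: bystander: hammer lying on the bench, origin at its underside
- screws: bystander: low jar of screws, 64 mm across, 55 mm high, origin at its foot

How it is judged:
By the outcome, as a careful person would: the job done as asked, in the order asked, and still so for the second after the job is handed in, with the robot touching nothing.
It also fails if it takes over 67 s, if anything falls off the work surface, if the arm or the gripper's body presses on something with over 40 N, if the wrist force passes 120 N, or if a joint passes its speed limit or range.

## Working session

There is one attempt and no reset: what is moved stays moved. The work goes in short steps, Python scripts to look and compute and a tool call to move; the robot and the scene stay as the last step left them, time stands still between calls to the robot, and variables do not carry over. Pictures are saved under pics/ and viewed, and the job is handed in when it is done.

Besides the shell and the picture viewer there is one more tool, called by a JSON object that holds its "fn" and its "kwargs". arm_command: Moves the arm, as the interface text tells. Its arguments: {"type":"object","properties":{"moves":{"type":"array"},"force":{"type":"number"}},"required":["moves"]}

```bash
mkdir -p pics; cat > h.py <<'E'
import numpy as np, cv2
from cell import robot, vision
def cap(name,tag):
    p=vision.camera_params(name); im,d=vision.capture(name)
    cv2.imwrite(f'pics/{tag}.png',im[:,:,::-1]); np.savez(f'pics/{tag}.npz',im=im,d=d,T=p['world_from_camera'],f=240/np.tan(np.radians(p['vertical_fov'])/2),cx=p['cx'],cy=p['cy'])
    return im,d,p
def load(tag): return np.load(f'pics/{tag}.npz')
def ray(L,u,v):
    T=L['T'];c=np.array([(u-L['cx'])/L['f'],-(v-L['cy'])/L['f'],-1.]);return T[:3,3],T[:3,:3]@c
def onz(L,u,v,z):
    o,r=ray(L,u,v);return o+r*(z-o[2])/r[2]
def pt(L,u,v):
    o,r=ray(L,u,v);return o+r*float(L['d'][int(v),int(u)])
def cloud(L):
    v,u=np.mgrid[:480,:640];c=np.stack([(u-L['cx'])/L['f'],-(v-L['cy'])/L['f'],-np.ones(u.shape)],-1)
    T=L['T'];return T[:3,3]+(c*L['d'][...,None])@T[:3,:3].T
E
python3 - <<'E'
from h import *
for n in ['scene','side','wrist']:
    im,d,p=cap(n,n+'0'); print(n,{k:(np.round(v,3).tolist() if k=='world_from_camera' else v) for k,v in p.items()})
s=robot.get_state();print({k:np.round(v,3).tolist() for k,v in s.items()})
E
```

```text
scene {'vertical_fov': 57.65349723540192, 'cx': 318.30654687387664, 'cy': 236.0556364109744, 'world_from_camera': [[0.712, -0.46, 0.53, 0.933], [0.702, 0.443, -0.558, -0.324], [0.022, 0.77, 0.638, 0.52], [0.0, 0.0, 0.0, 1.0]]}
side {'vertical_fov': 56.14816305885874, 'cx': 316.9291657988175, 'cy': 235.07585928307512, 'world_from_camera': [[0.871, 0.277, -0.406, 0.244], [-0.491, 0.529, -0.693, -0.481], [0.023, 0.802, 0.596, 0.55], [0.0, 0.0, 0.0, 1.0]]}
wrist {'vertical_fov': 58.562543115191474, 'cx': 320.13195869804525, 'cy': 237.81764449719782, 'world_from_camera': [[0.224, -0.941, -0.252, 0.071], [0.974, 0.216, 0.061, 0.625], [-0.003, -0.259, 0.966, 0.383], [0.0, 0.0, 0.0, 1.0]]}
{'t': 0.15, 'joint_pos': [1.325, 0.424, 1.63, -0.0, 1.089, -0.019], 'qvel': [0.001, -0.002, -0.001, 0.002, 0.002, -0.0], 'tau': [-0.0, -54.499, -27.392, 0.064, 0.02, -0.0], 'tcp_pos': [0.14, 0.609, 0.23], 'ee_rot': [[0.974, -0.0, 0.225], [-0.225, -0.001, 0.974], [-0.0, -1.0, -0.001]], 'ft_force': [-0.634, 0.444, -0.544], 'ft_torque': [0.06, -0.021, -0.025], 'gripper_width': 0.088}
```

View pics/scene0.png

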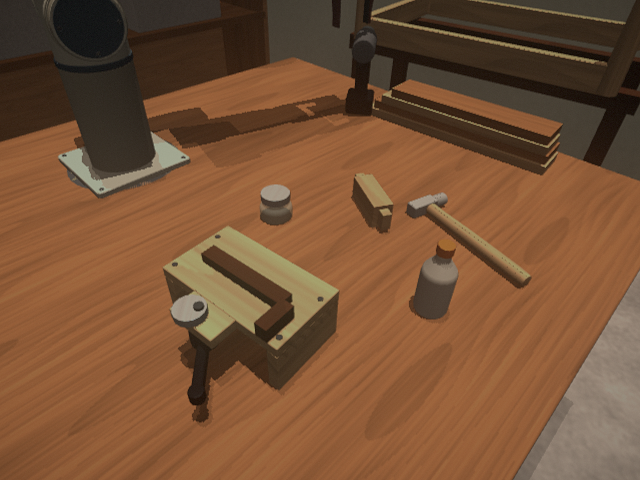

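View pics/side0.png

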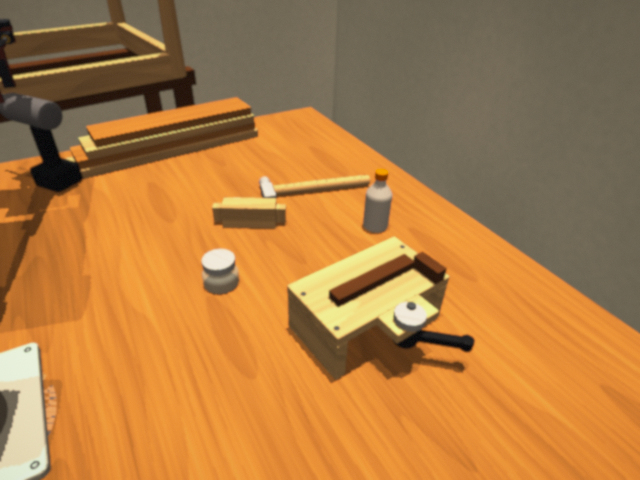

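View pics/wrist0.png

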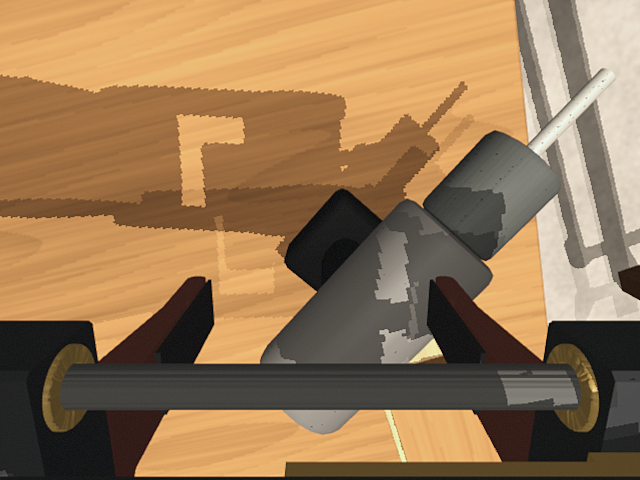

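The scene view shows the jig (about 250,300), cam disc (190,310), wing end (197,397) and rail (372,200). The glue is at (435,285), the screws at (275,205) and the hammer at (470,240). The side view agrees, with the rail at (250,212) and the jig at (370,290). A drill stands under the gripper. Next I'll measure from the depth clouds of both views.

```bash
python3 - <<'E'
from h import *
for tag,roi in [('scene0',((160,220,345,385),(345,170,400,232))),('side0',((280,235,455,380),(208,193,290,232)))]:
    L=load(tag);P=cloud(L);im=L['im'].astype(int);hsv=cv2.cvtColor(L['im'],cv2.COLOR_RGB2HSV)
    for nm,(a,b,c,d) in zip(('jig','rail'),roi):
        Q=P[b:d,a:c].reshape(-1,3);ok=L['d'][b:d,a:c].reshape(-1)>0;C=hsv[b:d,a:c].reshape(-1,3)
        h,e=np.histogram(Q[ok,2],bins=np.arange(-.01,.15,.004));print(tag,nm,[(round(x,3),n) for x,n in zip(e,h) if n>20])
        zr=(.084,.096) if nm=='jig' else (.042,.056)
        m=ok&(Q[:,2]>zr[0])&(Q[:,2]<zr[1])
        r=cv2.minAreaRect((Q[m][:,:2]*1000).astype(np.float32));print(' rect',r,m.sum(),'z',np.median(Q[m,2]))
    # table z
    print('table',np.median(P[300:330,20:100,2]) if tag=='scene0' else np.median(P[400:440,150:250,2]))
E
```

```text
scene0 jig [(np.float64(-0.006), np.int64(401)), (np.float64(-0.002), np.int64(13220)), (np.float64(0.002), np.int64(191)), (np.float64(0.006), np.int64(136)), (np.float64(0.01), np.int64(131)), (np.float64(0.014), np.int64(114)), (np.float64(0.018), np.int64(128)), (np.float64(0.022), np.int64(117)), (np.float64(0.026), np.int64(134)), (np.float64(0.03), np.int64(142)), (np.float64(0.034), np.int64(156)), (np.float64(0.038), np.int64(165)), (np.float64(0.042), np.int64(175)), (np.float64(0.046), np.int64(193)), (np.float64(0.05), np.int64(190)), (np.float64(0.054), np.int64(528)), (np.float64(0.058), np.int64(301)), (np.float64(0.062), np.int64(180)), (np.float64(0.066), np.int64(156)), (np.float64(0.07), np.int64(124)), (np.float64(0.074), np.int64(341)), (np.float64(0.078), np.int64(331)), (np.float64(0.082), np.int64(345)), (np.float64(0.086), np.int64(5694)), (np.float64(0.09), np.int64(3143)), (np.float64(0.094), np.int64(299)), (np.float64(0.098), np.int64(311)), (np.float64(0.102), np.int64(1836)), (np.float64(0.106), np.int64(621)), (np.float64(0.11), np.int64(423)), (np.flo
[... 2147 characters left out ...]
(np.float64(-0.006), np.int64(205)), (np.float64(-0.002), np.int64(944)), (np.float64(0.002), np.int64(102)), (np.float64(0.006), np.int64(128)), (np.float64(0.01), np.int64(134)), (np.float64(0.014), np.int64(122)), (np.float64(0.018), np.int64(133)), (np.float64(0.022), np.int64(163)), (np.float64(0.026), np.int64(115)), (np.float64(0.03), np.int64(120)), (np.float64(0.034), np.int64(115)), (np.float64(0.038), np.int64(171)), (np.float64(0.042), np.int64(115)), (np.float64(0.046), np.int64(540)), (np.float64(0.05), np.int64(73))]
 rect ((515.118896484375, 261.51055908203125), (43.770137786865234, 141.0240020751953), 61.317501068115234) 728 z 0.04872034234773687
table -0.0004544640944049716
```

```bash
python3 - <<'E'
import cv2
a=cv2.imread('pics/scene0.png');b=cv2.imread('pics/side0.png')
cv2.imwrite('pics/c1.png',cv2.resize(a[215:415,150:350],None,fx=3,fy=3,interpolation=cv2.INTER_CUBIC))
cv2.imwrite('pics/c2.png',cv2.resize(b[230:380,280:480],None,fx=4,fy=4,interpolation=cv2.INTER_CUBIC))
E
```

```text
(no output)
```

View pics/c1.png

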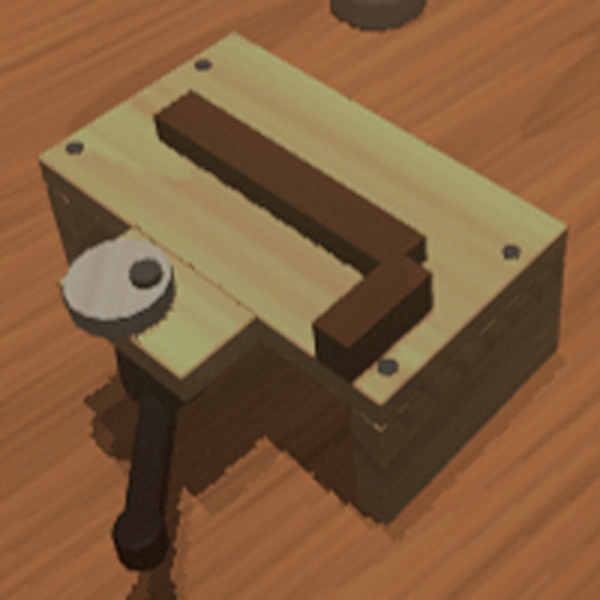

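View pics/c2.png

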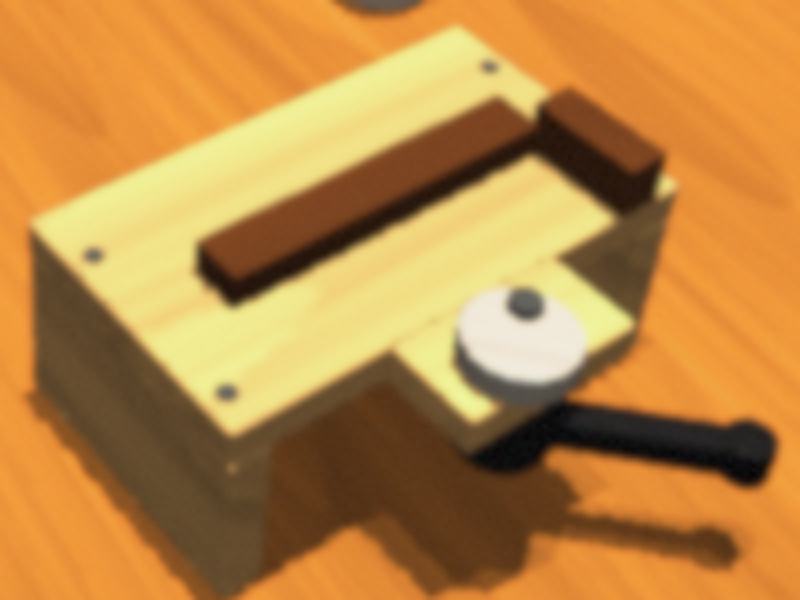

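```bash
cat > jig.py <<'E'
from h import *
def rot(a): return np.array([[np.cos(a),-np.sin(a)],[np.sin(a),np.cos(a)]])
def analyse(tag,box,zoff=0):
    L=load(tag);P=cloud(L);P[...,2]-=zoff;V=cv2.cvtColor(L['im'],cv2.COLOR_RGB2HSV).astype(int);a,b,c,d=box
    m0=np.zeros((480,640),bool);m0[b:d,a:c]=1;m0&=L['d']>0
    near=m0&(np.abs(P[...,2]-.0895)<.004)
    k=np.ones((3,3),np.uint8)
    bgr=L['im'].astype(int)
    wood=near&(bgr[...,1]>0.62*bgr[...,0])&(V[...,2]>80)&(V[...,1]>60)
    wood=cv2.morphologyEx(wood.astype(np.uint8),cv2.MORPH_OPEN,k)>0
    W=P[wood][:,:2]*1000
    hull=cv2.convexHull(W.astype(np.float32))
    # yaw from back edge etc: minimise via minAreaRect on body
    best=cv2.minAreaRect(W.astype(np.float32));yaw=best[2] if best[2]<45 else best[2]-90
    dark=m0&(P[...,2]>.100)&(P[...,2]<.118)&(bgr[...,0]>1.25*bgr[...,1])&(V[...,2]<140)
    D=P[dark]
    f=D[(abs(D[:,2]-.106)<.002)][:,:2]*1000;s=D[(abs(D[:,2]-.1135)<.0025)][:,:2]*1000
    fr=cv2.minAreaRect(f.astype(np.float32));sr=cv2.minAreaRect(s.astype(np.float32))
    print(tag,'wood',best);print(' fence',fr,len(f));print(' stop',sr,len(s))
    return W,f,s,P,m0
if __name__=='__main__':
    for tag,box in [('scene0',(160,220,345,385)),('side0',(280,235,455,380))]:
        W,f,s,P,m0=analyse(tag,box)
        for yaw in (6.2,):
            R=rot(np.radians(yaw));J=W@R
            q=lambda x:np.percentile(x,[.5,2,50,98,99.5]).round(1)
            print('wood u',q(J[:,0]),'v',q(J[:,1]));
            print('fence u',q((f@R)[:,0]),'v',q((f@R)[:,1]));print('stop u',q((s@R)[:,0]),'v',q((s@R)[:,1]))
            n=J[(J[:,1]<np.percentile(J[:,1],1)+20)];print('nose u',q(n[:,0]))
        # yaw via fence slope
E
python3 jig.py
```

```text
scene0 wood ((574.2981567382812, -101.55986022949219), (220.77001953125, 166.82150268554688), 5.978245258331299)
 fence ((589.0116577148438, -91.65731811523438), (64.52747344970703, 182.12696838378906), 79.58563995361328) 1481
 stop ((661.32080078125, -111.09527587890625), (20.765953063964844, 50.893638610839844), 5.769477844238281) 577
wood u [452.4 456.1 573.3 667.5 669.2] v [-244.6 -237.4 -162.8  -84.1  -82.1]
fence u [486.3 489.1 569.5 654.9 655.3] v [-206.7 -198.9 -150.9 -138.4 -137.8]
stop u [635.2 635.8 645.9 655.1 655.6] v [-206.8 -206.4 -183.5 -158.  -157.1]
nose u [568.9 569.6 585.3 599.4 600.2]
side0 wood ((573.219482421875, -103.67669677734375), (220.59226989746094, 166.94952392578125), 6.376142501831055)
 fence ((586.704833984375, -95.47084045410156), (60.70624542236328, 178.99183654785156), 79.40955352783203) 982
 stop ((658.749755859375, -113.6460189819336), (19.665786743164062, 47.740840911865234), 8.086634635925293) 260
wood u [449.1 450.3 531.  657.6 665.3] v [-246.7 -240.  -165.5  -85.5  -83.3]
fence u [484.4 485.9 556.3 635.1 644.4] v [-207.8 -200.3 -153.9 -142.7 -141.8]
stop u [633.1 633.4 641.9 651.9 652.4] v [-207.7 -207.3 -185.6 -162.2 -160.8]
nose u [518.8 519.1 530.8 597.5 598.2]
```

```bash
python3 - <<'E'
from h import *
S=load('scene0');D=load('side0')
for n,a,b,z in [('glue cap',(446,246),(381,175),.125),('screw lid',(275,193),(218,259),.055),('hammer head',(428,204),(267,187),.02),('hammer end',(523,277),(366,182),.015),('shaft',(150+146/3,215+272/3),(280+525/4,230+303/4),.108),('wing end',(150+142/3,215+527/3),(280+748/4,230+440/4),.058),('drill',(362,50),(30,110),.1)]:
    # triangulate
    o1,r1=ray(S,*a);o2,r2=ray(D,*b);A=np.stack([r1,-r2],1);t=np.linalg.lstsq(A,o2-o1,rcond=None)[0]
    print(n,pt(S,*a).round(4),pt(D,*b).round(4),'tri',(o1+r1*t[0]).round(4),(o2+r2*t[1]).round(4))
E
```

```text
glue cap [0.746  0.1279 0.1307] [0.7366 0.1213 0.1279] tri [0.7436 0.1338 0.1256] [0.7441 0.1305 0.1215]
screw lid [0.3997 0.1146 0.0548] [0.398  0.1138 0.0541] tri [0.3983 0.1157 0.0535] [0.3984 0.1152 0.0529]
hammer head [0.6027 0.3333 0.0265] [0.5916 0.343  0.0238] tri [0.5953 0.3481 0.0154] [0.5948 0.3506 0.019 ]
hammer end [0.8241 0.2768 0.0229] [0.8185 0.2741 0.0127] tri [0.8224 0.2861 0.0153] [0.8233 0.2804 0.0083]
shaft [ 0.5819 -0.1654  0.1074] [ 0.5802 -0.1686  0.1077] tri [ 0.5814 -0.1652  0.1068] [ 0.5818 -0.1672  0.1057]
wing end [ 0.6488 -0.2202  0.0588] [ 0.6449 -0.2237  0.0581] tri [ 0.647  -0.2196  0.0558] [ 0.6475 -0.222   0.0549]
drill [0.2078 0.5797 0.1798] [0.1771 0.5845 0.1913] tri [0.1752 0.6202 0.1646] [0.1745 0.6246 0.1778]
```

The heights check out: table about 0, base top 0.0895, rail top 0.049, wing 0.057. The wood outline measures 220 x 167 mm as it should. I'm moving over the rail.

{"fn": "arm_command", "kwargs": {"moves": [{"slide": [0,0,1],"turn": [0,0,0],"jaw": 87},{"slide": [0.9,-0.9,0.5],"turn": [0,0,-0.65],"jaw": 87},{"slide": [0.96,-0.89,0],"turn": [0,0,-0.65],"jaw": 87},{"slide": [0.96,-0.89,0],"turn": [0,0,-0.65],"jaw": 87},{"slide": [0.96,-0.89,0],"turn": [0,0,-0.65],"jaw": 87}]}}

```text
t: 0.65
tcp_pos: [0.2546, 0.5007, 0.2757]
ee_rot: [[0.877, 0.0, 0.481], [-0.481, -0.0, 0.877], [0.0, -1.0, -0.0]]
ft_force: [0.2, 0.7, 0.6]
gripper_width: 0.0873
```

{"fn": "arm_command", "kwargs": {"moves": [{"slide": [0.96,-0.89,0],"turn": [0,0,0],"jaw": 87},{"slide": [0.96,-0.89,0],"turn": [0,0,0],"jaw": 87},{"slide": [0.96,-0.89,0],"turn": [0,0,0],"jaw": 87},{"slide": [0.96,-0.89,0],"turn": [0,0,0],"jaw": 87},{"slide": [0.96,-0.89,0],"turn": [0,0,0],"jaw": 87}]}}

```text
t: 1.15
tcp_pos: [0.3988, 0.367, 0.2756]
ee_rot: [[0.878, -0.0, 0.479], [-0.479, -0.0, 0.878], [-0.0, -1.0, -0.0]]
ft_force: [-0.2, 0.1, 0.9]
gripper_width: 0.0868
```

{"fn": "arm_command", "kwargs": {"moves": [{"slide": [0.96,-0.89,0],"turn": [0,0,0],"jaw": 87},{"slide": [0.96,-0.89,-0.5],"turn": [0,0,0],"jaw": 87},{"slide": [0.96,-0.89,-1],"turn": [0,0,0],"jaw": 87},{"slide": [0,0,0],"turn": [0,0,0],"jaw": 87}]}}

```text
t: 1.55
tcp_pos: [0.4851, 0.2844, 0.2271]
ee_rot: [[0.876, -0.004, 0.482], [-0.482, -0.003, 0.876], [-0.002, -1.0, -0.005]]
ft_force: [-0.6, -1.2, -0.5]
gripper_width: 0.0871
```

```bash
python3 - <<'E'
from h import *
cap('wrist','w1');s=robot.get_state();print({k:np.round(v,4).tolist() for k,v in s.items() if k in('t','tcp_pos','ee_rot','ft_force','joint_pos')})
E
```

```text
{'t': 1.6, 'joint_pos': [0.5123, 0.3365, 1.7688, -0.0001, 1.0405, -0.5559], 'tcp_pos': [0.4844, 0.2861, 0.2286], 'ee_rot': [[0.8764, -0.0036, 0.4817], [-0.4817, -0.0021, 0.8764], [-0.0022, -1.0, -0.0036]], 'ft_force': [-0.0742, 0.3781, 0.4958]}
```

View pics/w1.png

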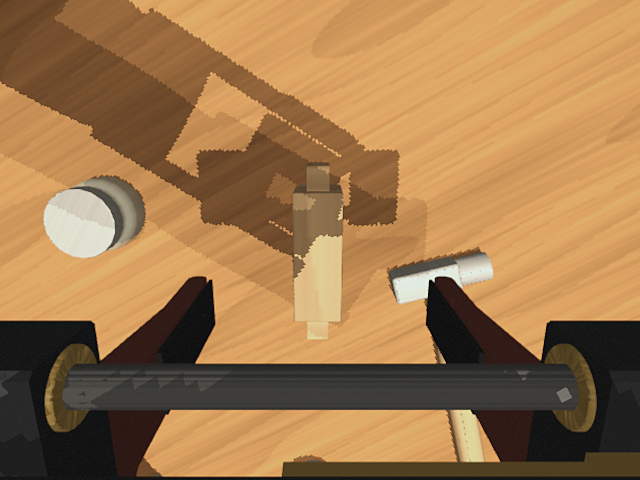

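The wrist view shows the rail upright between (293,190) and (342,322), in line with the jaws. The hammer head is at (390–490, 250–303). Now I'll measure the rail.

```bash
python3 - <<'E'
from h import *
L=load('w1');P=cloud(L);m=np.zeros((480,640),bool);m[185:330,280:352]=1
t=m&(abs(P[...,2]-.05)<.004);print('z',np.median(P[t][:,2]))
r=cv2.minAreaRect((P[t][:,:2]*1000).astype(np.float32));print('rail',r)
c=[onz(L,u,v,.05) for u,v in [(293,192),(342,192),(341,321),(294,321)]];print(np.mean(c,0).round(4),[(np.linalg.norm(np.subtract(c[i],c[(i+1)%4]))*1000).round(1) for i in range(4)])
print('hammer',[pt(L,u,v).round(3) for u,v in [(397,298),(392,272),(460,280)]], 'tcp',robot.get_state()['tcp_pos'])
E
```

```text
z 0.049105365695355396
rail ((513.7810668945312, 264.29473876953125), (40.05077362060547, 109.33626556396484), 61.04098129272461)
[0.5137 0.2643 0.05  ] [np.float64(38.1), np.float64(109.3), np.float64(39.6), np.float64(109.4)]
hammer [array([0.587, 0.305, 0.024]), array([0.569, 0.311, 0.008]), array([0.597, 0.361, 0.026])] tcp [0.48442286 0.28608201 0.22858619]
```

{"fn": "arm_command", "kwargs": {"moves": [{"slide": [1,-0.74,0],"turn": [0,0,0],"jaw": 66},{"slide": [0,0,-1],"turn": [0,0,0],"jaw": 66},{"slide": [0,0,-1],"turn": [0,0,0],"jaw": 66},{"slide": [0,0,-1],"turn": [0,0,0],"jaw": 66},{"slide": [0,0,-1],"turn": [0,0,0],"jaw": 66}]}}

```text
t: 2.1
tcp_pos: [0.5141, 0.2673, 0.1105]
ee_rot: [[0.878, 0.001, 0.478], [-0.478, 0.001, 0.878], [0.001, -1.0, 0.001]]
ft_force: [-0.6, 0.6, 0.0]
gripper_width: 0.0661
```

{"fn": "arm_command", "kwargs": {"moves": [{"slide": [0,0,-1],"turn": [0,0,0],"jaw": 66},{"slide": [0,0,-1],"turn": [0,0,0],"jaw": 66},{"slide": [0,0,-0.55],"turn": [0,0,0],"jaw": 66},{"slide": [0,0,0],"turn": [0,0,0],"jaw": 66}]}}

```text
t: 2.5
tcp_pos: [0.5128, 0.2662, 0.0326]
ee_rot: [[0.878, -0.003, 0.478], [-0.478, -0.001, 0.878], [-0.002, -1.0, -0.003]]
ft_force: [-0.1, 0.3, -0.1]
gripper_width: 0.066
```

{"fn": "arm_command", "kwargs": {"moves": [{"slide": [0,0,0],"turn": [0,0,0],"jaw": 30},{"slide": [0,0,0],"turn": [0,0,0],"jaw": 30},{"slide": [0,0,0],"turn": [0,0,0],"jaw": 30},{"slide": [0,0,0],"turn": [0,0,0],"jaw": 30},{"slide": [0,0,0],"turn": [0,0,0],"jaw": 30}], "force": 20}}

```text
t: 3.0
tcp_pos: [0.5149, 0.2663, 0.0354]
ee_rot: [[0.878, 0.001, 0.479], [-0.479, 0.001, 0.878], [0.001, -1.0, 0.001]]
ft_force: [-1.5, -0.9, 7.1]
gripper_width: 0.0398
```

{"fn": "arm_command", "kwargs": {"moves": [{"slide": [0,0,0.5],"turn": [0,0,0],"jaw": 30},{"slide": [0,0,1],"turn": [0,0,0],"jaw": 30},{"slide": [0,0,1],"turn": [0,0,0],"jaw": 30},{"slide": [0,0,1],"turn": [0,0,0],"jaw": 30},{"slide": [0,0,1],"turn": [0,0,0],"jaw": 30}]}}

```text
t: 3.5
tcp_pos: [0.514, 0.2659, 0.1713]
ee_rot: [[0.878, 0.0, 0.479], [-0.479, 0.0, 0.878], [0.0, -1.0, 0.0]]
ft_force: [-0.0, 1.0, -2.1]
gripper_width: 0.0397
```

{"fn": "arm_command", "kwargs": {"moves": [{"slide": [0.4,-1,1],"turn": [0,0,0.58],"jaw": 30},{"slide": [0.4,-1,1],"turn": [0,0,0.58],"jaw": 30},{"slide": [0.4,-1,1],"turn": [0,0,0.58],"jaw": 30},{"slide": [0.4,-1,0],"turn": [0,0,0.58],"jaw": 30},{"slide": [0.4,-1,0],"turn": [0,0,0.58],"jaw": 30}]}}

```text
t: 4.0
tcp_pos: [0.5749, 0.1149, 0.2616]
ee_rot: [[0.981, 0.003, 0.192], [-0.192, 0.001, 0.981], [0.003, -1.0, 0.001]]
ft_force: [0.5, -0.2, -2.0]
gripper_width: 0.0398
```

{"fn": "arm_command", "kwargs": {"moves": [{"slide": [0.4,-1,0],"turn": [0,0,0.58],"jaw": 30},{"slide": [0.4,-1,0],"turn": [0,0,0.58],"jaw": 30},{"slide": [0.4,-1,0],"turn": [0,0,0.58],"jaw": 30},{"slide": [0.4,-1,0],"turn": [0,0,0.58],"jaw": 30},{"slide": [0.4,-1,0],"turn": [0,0,0.6],"jaw": 30}]}}

```text
t: 4.5
tcp_pos: [0.6342, -0.0352, 0.26]
ee_rot: [[0.994, 0.0, -0.112], [0.112, 0.0, 0.994], [0.0, -1.0, 0.0]]
ft_force: [1.2, 0.4, -2.3]
gripper_width: 0.0399
```

{"fn": "arm_command", "kwargs": {"moves": [{"slide": [0.4,-1,0],"turn": [0,0,0],"jaw": 30},{"slide": [0.4,-1,0],"turn": [0,0,0],"jaw": 30},{"slide": [0.2,-0.5,0],"turn": [0,0,0],"jaw": 30},{"slide": [0,0,0],"turn": [0,0,0],"jaw": 30},{"slide": [0,0,0],"turn": [0,0,0],"jaw": 30}]}}

```text
t: 5.0
tcp_pos: [0.6637, -0.1084, 0.2592]
ee_rot: [[0.994, -0.001, -0.11], [0.11, 0.001, 0.994], [-0.001, -1.0, 0.001]]
ft_force: [0.2, 0.3, -1.3]
gripper_width: 0.0399
```

```bash
python3 - <<'E'
from h import *
cap('wrist','w2');cap('side','s2')
for i in range(3):
  s=robot.get_state();print({k:np.round(v,4).tolist() for k,v in s.items() if k in('t','tcp_pos','ee_rot','ft_force','gripper_width')})
E
```

```text
{'t': 5.1, 'tcp_pos': [0.6638, -0.1077, 0.2593], 'ee_rot': [[0.9938, -0.0005, -0.1111], [0.1111, 0.0005, 0.9938], [-0.0005, -1.0, 0.0006]], 'ft_force': [0.1752, 0.4949, -2.916], 'gripper_width': 0.0401}
{'t': 5.1, 'tcp_pos': [0.6638, -0.1077, 0.2593], 'ee_rot': [[0.9938, -0.0005, -0.1111], [0.1111, 0.0005, 0.9938], [-0.0005, -1.0, 0.0006]], 'ft_force': [0.1752, 0.4949, -2.916], 'gripper_width': 0.0401}
{'t': 5.1, 'tcp_pos': [0.6638, -0.1077, 0.2593], 'ee_rot': [[0.9938, -0.0005, -0.1111], [0.1111, 0.0005, 0.9938], [-0.0005, -1.0, 0.0006]], 'ft_force': [0.1752, 0.4949, -2.916], 'gripper_width': 0.0401}
```

View pics/w2.png

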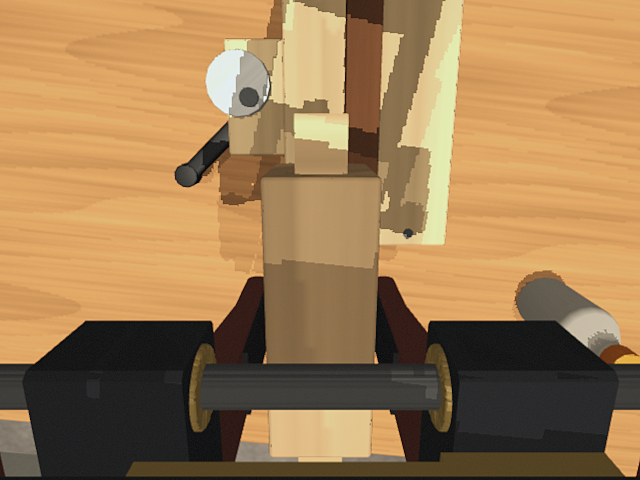

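View pics/s2.png

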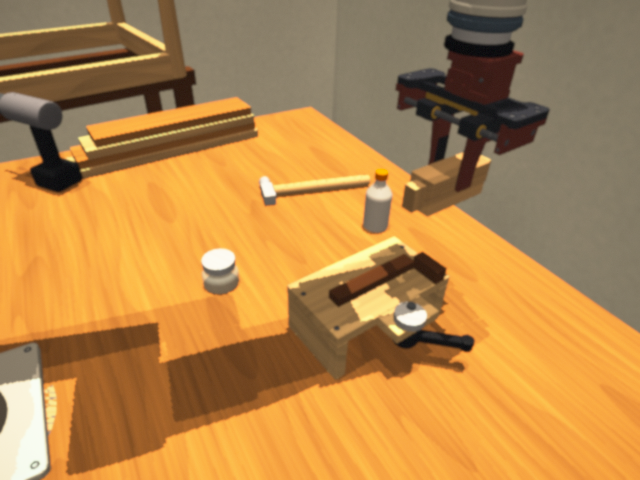

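The wrist view shows the fence between columns 346 and 383, the cam at (238,82), the shaft at (248,97) and the wing end at (186,175). The rail is held straight at columns 262–380. Next I'll measure fence, cam, shaft and held rail from this same view.

```bash
python3 - <<'E'
from h import *
from jig import rot
L=load('w2');P=cloud(L);bgr=L['im'].astype(int);z=P[...,2];ok=L['d']>0
v,u=np.mgrid[:480,:640]
a=np.radians(6.2);R=rot(a)
q=lambda x:np.percentile(x,[1,5,50,95,99]).round(1)
fm=ok&(abs(z-.106)<.003)&(v<135)&(u>330)&(u<400)
F=P[fm][:,:2]*1000;r=cv2.minAreaRect(F.astype(np.float32));print('fence',r,'z',np.median(z[fm]),len(F));print(q((F@R)[:,0]),q((F@R)[:,1]))
wm=ok&(abs(z-.09)<.003)&(u>200)&(u<470)&(v<260)
W=P[wm][:,:2]*1000;print('base z',np.median(z[wm]),q((W@R)[:,0]),'v',np.percentile((W@R)[:,1],[.2,1,50,99,99.8]).round(1))
tm=ok&(v>165)&(v<360)&(u>255)&(u<390)&(z>.26)&(z<.30)
T=P[tm][:,:2]*1000;r=cv2.minAreaRect(T.astype(np.float32));print('rail body',r,'z',np.median(z[tm]),q((T@R)[:,1]),q((T@R)[:,0]))
nm=ok&(v>112)&(v<172)&(u>285)&(u<355)&(z>.255)&(z<.285)
N=P[nm][:,:2]*1000;print('tenon',np.median(z[nm]),q((N@R)[:,0]),q((N@R)[:,1]))
print('tcp jig uv',(robot.get_state()['tcp_pos'][:2]*1000)@R)
print('shaft',pt(L,248,97),'wing end',pt(L,186,175))
cm=ok&(abs(z-.104)<.003)&(u<285)&(u>190)&(v<130);C=P[cm][:,:2]*1000;c,rad=cv2.minEnclosingCircle(C.astype(np.float32));print('cam',c,rad,np.array(c)@R,np.median(z[cm]))
# rail side direction
for s in (1,-1):
    pass
E
```

```text
fence ((554.447509765625, -91.07980346679688), (84.66920471191406, 24.1752872467041), 6.369119644165039) z 0.10503530395353133 4701
[499.8 502.7 538.6 578.9 583. ] [-162.3 -161.2 -150.4 -139.8 -138.8]
base z 0.08900008083845667 [496.3 501.4 556.7 650.2 664.6] v [-246.3 -242.8 -126.1  -82.9  -82.1]
rail body ((641.1821899414062, -110.18161010742188), (70.0614013671875, 50.376461029052734), 7.237208843231201) z 0.2729108350518664 [-199.5 -198.2 -179.1 -159.9 -157.8] [592.1 594.2 625.  655.6 659.1]
tenon 0.26502819883987727 [573.4 574.  582.7 591.7 592.4] [-188.1 -187.4 -179.3 -171.1 -170.4]
tcp jig uv [ 648.25972913 -178.71826141]
shaft [ 0.58080465 -0.16696283  0.10727028] wing end [ 0.64561941 -0.22186206  0.0582126 ]
cam (572.2442626953125, -175.3252410888672) 21.964866638183594 [ 549.96217231 -236.10176911] 0.10367130687802156
```

The held rail is square to the jig. Fence face is at v=-162.6, the cam's near edge at v=-214 (11 mm of play) and the stop at u≈634. I'll bring the rail in 4 mm short of both and lower it.

{"fn": "arm_command", "kwargs": {"moves": [{"slide": [-1,-0.2,0],"turn": [0,0,0],"jaw": 30},{"slide": [-1,-0.2,0],"turn": [0,0,0],"jaw": 30},{"slide": [-1,-0.2,0],"turn": [0,0,0],"jaw": 30},{"slide": [-0.06,0,-1],"turn": [0,0,0],"jaw": 30},{"slide": [0,0,-0.8],"turn": [0,0,0],"jaw": 30}]}}

```text
t: 5.6
tcp_pos: [0.5716, -0.1259, 0.2055]
ee_rot: [[0.994, 0.001, -0.111], [0.111, -0.0, 0.994], [0.001, -1.0, -0.0]]
ft_force: [-0.8, -0.4, -3.0]
gripper_width: 0.0399
```

{"fn": "arm_command", "kwargs": {"moves": [{"slide": [0,0,0],"turn": [0,0,0],"jaw": 30},{"slide": [0,0,0],"turn": [0,0,0],"jaw": 30}]}}

```text
t: 5.8
tcp_pos: [0.5726, -0.1261, 0.2056]
ee_rot: [[0.994, -0.0, -0.111], [0.111, 0.0, 0.994], [-0.0, -1.0, 0.0]]
ft_force: [0.2, -0.1, -1.6]
gripper_width: 0.0401
```

```bash
python3 - <<'E'
from h import *
cap('side','s3');cap('scene','c3')
from jig import rot
s=robot.get_state();print({k:np.round(v,4).tolist() for k,v in s.items() if k in('t','tcp_pos','ee_rot','ft_force','gripper_width')},s['tcp_pos'][:2]@rot(np.radians(6.2)))
a=cv2.imread('pics/c3.png')[200:400,150:350];b=cv2.imread('pics/s3.png')[200:400,270:470]
cv2.imwrite('pics/m3.png',np.hstack([cv2.resize(a,(400,400)),cv2.resize(b,(400,400))]))
E
```

```text
{'t': 5.9, 'tcp_pos': [0.5735, -0.1266, 0.2066], 'ee_rot': [[0.9938, 0.0021, -0.1109], [0.1109, -0.0005, 0.9938], [0.002, -1.0, -0.0007]], 'ft_force': [0.0799, 0.0043, -2.4606], 'gripper_width': 0.0393} [ 0.55649847 -0.18779525]
```

View pics/m3.png

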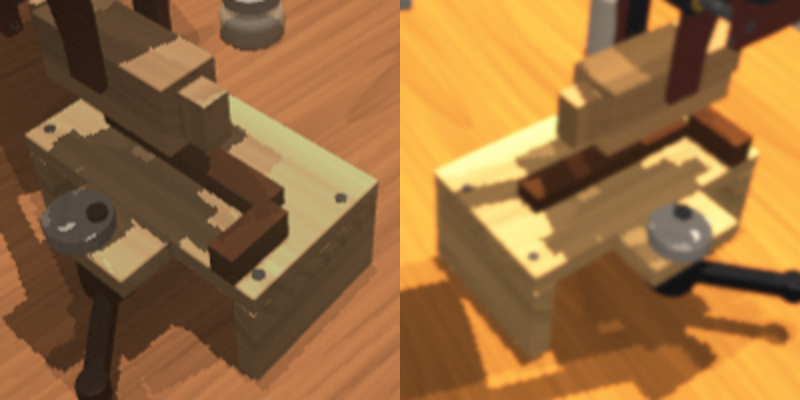

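The rail hangs above the base, parallel to the fence and short of the stop, with its lower edge about 80 mm up from the base top. Lowering it now.

{"fn": "arm_command", "kwargs": {"moves": [{"slide": [-0.06,0,-0.8],"turn": [0,0,0],"jaw": 30},{"slide": [0,0,-0.8],"turn": [0,0,0],"jaw": 30},{"slide": [0,0,-0.6],"turn": [0,0,0],"jaw": 30},{"slide": [0,0,-0.2],"turn": [0,0,0],"jaw": 30},{"slide": [0,0,0],"turn": [0,0,0],"jaw": 30}]}}

```text
t: 6.4
tcp_pos: [0.571, -0.1268, 0.1334]
ee_rot: [[0.994, -0.0, -0.11], [0.11, 0.0, 0.994], [-0.0, -1.0, 0.0]]
ft_force: [-0.4, -0.4, -2.2]
gripper_width: 0.0399
```

{"fn": "arm_command", "kwargs": {"moves": [{"slide": [0,0,-0.07],"turn": [0,0,0],"jaw": 30},{"slide": [0,0,0],"turn": [0,0,0],"jaw": 30}]}}

```text
t: 6.6
tcp_pos: [0.5715, -0.1271, 0.1321]
ee_rot: [[0.994, 0.002, -0.11], [0.11, -0.0, 0.994], [0.002, -1.0, -0.001]]
ft_force: [-0.1, -0.1, -2.0]
gripper_width: 0.0401
```

```bash
cat > st.py <<'E'
from h import *
from jig import rot
import sys
s=robot.get_state();R=rot(np.radians(6.2))
print('t',s['t'],'tcp',s['tcp_pos'].round(4),'uv',(s['tcp_pos'][:2]@R*1000).round(1),'F',s['ft_force'].round(2),'Fuv',(s['ft_force'][:2]@R).round(2),'w',s['gripper_width'])
if len(sys.argv)>1:
    k=sys.argv[1];cap('side','s'+k);cap('scene','c'+k)
    a=cv2.imread(f'pics/c{k}.png')[200:400,150:350];b=cv2.imread(f'pics/s{k}.png')[200:400,270:470]
    cv2.imwrite(f'pics/m{k}.png',np.hstack([cv2.resize(a,(400,400)),cv2.resize(b,(400,400))]))
E
python3 st.py 4
```

```text
t 6.6 tcp [ 0.5715 -0.1271  0.1321] uv [ 554.4 -188. ] F [-0.09 -0.09 -1.97] Fuv [-0.1  -0.08] w 0.04005568884534478
```

View pics/m4.png

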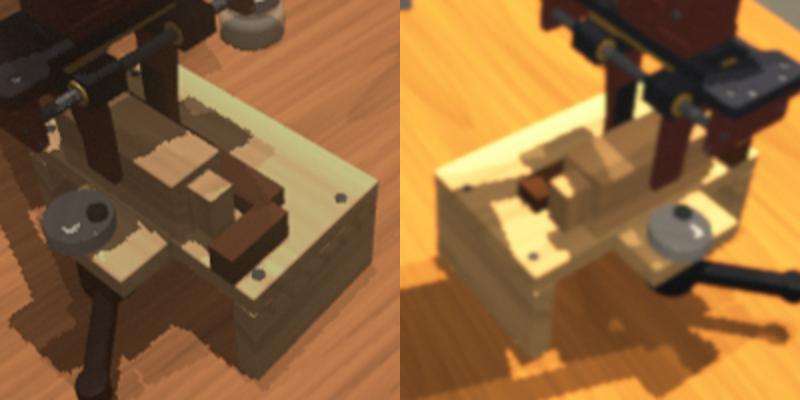

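The rail is in the channel, clear of the fence, cam and stop. Next I'll lower it by feel.

{"fn": "arm_command", "kwargs": {"moves": [{"slide": [0,0,-0.1],"turn": [0,0,0],"jaw": 30},{"slide": [0,0,0],"turn": [0,0,0],"jaw": 30}]}}

```text
t: 6.9
tcp_pos: [0.5706, -0.1269, 0.128]
ee_rot: [[0.994, -0.0, -0.11], [0.11, 0.0, 0.994], [-0.0, -1.0, 0.0]]
ft_force: [-0.5, -0.4, -1.9]
gripper_width: 0.0399
```

{"fn": "arm_command", "kwargs": {"moves": [{"slide": [0,0,-0.05],"turn": [0,0,0],"jaw": 30},{"slide": [0,0,0],"turn": [0,0,0],"jaw": 30}]}}

```text
t: 7.1
tcp_pos: [0.5706, -0.1269, 0.1264]
ee_rot: [[0.994, -0.0, -0.11], [0.11, 0.0, 0.994], [-0.0, -1.0, 0.0]]
ft_force: [-0.3, 1.3, -2.6]
gripper_width: 0.0396
```

{"fn": "arm_command", "kwargs": {"moves": [{"slide": [0,0,-0.04],"turn": [0,0,0],"jaw": 30},{"slide": [0,0,0],"turn": [0,0,0],"jaw": 30}]}}

```text
t: 7.3
tcp_pos: [0.5708, -0.127, 0.1254]
ee_rot: [[0.994, 0.0, -0.11], [0.11, -0.0, 0.994], [0.0, -1.0, -0.0]]
ft_force: [0.4, 0.4, -2.1]
gripper_width: 0.0398
```

{"fn": "arm_command", "kwargs": {"moves": [{"slide": [0,0,-0.04],"turn": [0,0,0],"jaw": 30},{"slide": [0,0,0],"turn": [0,0,0],"jaw": 30}]}}

```text
t: 7.5
tcp_pos: [0.5708, -0.127, 0.1253]
ee_rot: [[0.994, 0.0, -0.11], [0.11, -0.0, 0.994], [0.0, -1.0, -0.0]]
ft_force: [-4.9, 0.4, 9.9]
gripper_width: 0.0404
```

{"fn": "arm_command", "kwargs": {"moves": [{"slide": [0,0,-0.04],"turn": [0,0,0],"jaw": 30},{"slide": [0,0,0],"turn": [0,0,0],"jaw": 30}]}}

```text
t: 7.7
tcp_pos: [0.5709, -0.127, 0.1252]
ee_rot: [[0.994, 0.001, -0.11], [0.11, -0.0, 0.994], [0.001, -1.0, -0.0]]
ft_force: [-6.8, 1.7, 18.9]
gripper_width: 0.0403
```

Contact with the base is felt at TCP z≈0.1253. I'll ease off, then push towards the fence (jig +y) in small steps.

{"fn": "arm_command", "kwargs": {"moves": [{"slide": [0,0,0.06],"turn": [0,0,0],"jaw": 30},{"slide": [-0.01,0.08,0],"turn": [0,0,0],"jaw": 30},{"slide": [0,0,0],"turn": [0,0,0],"jaw": 30}]}}

```text
t: 8.0
tcp_pos: [0.5709, -0.1247, 0.1253]
ee_rot: [[0.994, 0.001, -0.11], [0.11, -0.001, 0.994], [0.001, -1.0, -0.001]]
ft_force: [-1.5, -1.9, 5.8]
gripper_width: 0.0398
```

{"fn": "arm_command", "kwargs": {"moves": [{"slide": [0,0.03,0],"turn": [0,0,0],"jaw": 30},{"slide": [0,0,0],"turn": [0,0,0],"jaw": 30}]}}

```text
t: 8.2
tcp_pos: [0.571, -0.1242, 0.1253]
ee_rot: [[0.994, 0.001, -0.111], [0.111, -0.001, 0.994], [0.001, -1.0, -0.001]]
ft_force: [-0.2, -2.8, 5.4]
gripper_width: 0.0399
```

{"fn": "arm_command", "kwargs": {"moves": [{"slide": [0,0.03,0],"turn": [0,0,0],"jaw": 30},{"slide": [0,0,0],"turn": [0,0,0],"jaw": 30}]}}

```text
t: 8.4
tcp_pos: [0.5711, -0.1233, 0.1253]
ee_rot: [[0.994, 0.001, -0.11], [0.11, -0.001, 0.994], [0.001, -1.0, -0.001]]
ft_force: [-0.4, -3.9, 5.9]
gripper_width: 0.0402
```

{"fn": "arm_command", "kwargs": {"moves": [{"slide": [0,0.03,0],"turn": [0,0,0],"jaw": 30},{"slide": [0,0,0],"turn": [0,0,0],"jaw": 30}]}}

```text
t: 8.6
tcp_pos: [0.5712, -0.1225, 0.1253]
ee_rot: [[0.994, 0.002, -0.11], [0.11, -0.001, 0.994], [0.001, -1.0, -0.001]]
ft_force: [-1.5, -3.3, 5.0]
gripper_width: 0.0401
```

{"fn": "arm_command", "kwargs": {"moves": [{"slide": [0,0.03,0],"turn": [0,0,0],"jaw": 30},{"slide": [0,0,0],"turn": [0,0,0],"jaw": 30}]}}

```text
t: 8.8
tcp_pos: [0.5712, -0.1215, 0.1253]
ee_rot: [[0.994, 0.002, -0.111], [0.111, -0.001, 0.994], [0.001, -1.0, -0.001]]
ft_force: [-0.5, -3.5, 5.2]
gripper_width: 0.0397
```

{"fn": "arm_command", "kwargs": {"moves": [{"slide": [0,0.02,0],"turn": [0,0,0],"jaw": 30},{"slide": [0,0,0],"turn": [0,0,0],"jaw": 30}]}}

```text
t: 9.0
tcp_pos: [0.5712, -0.1213, 0.1253]
ee_rot: [[0.994, 0.002, -0.111], [0.111, -0.002, 0.994], [0.001, -1.0, -0.002]]
ft_force: [-0.5, -5.1, 4.1]
gripper_width: 0.0401
```

{"fn": "arm_command", "kwargs": {"moves": [{"slide": [0,0.02,0],"turn": [0,0,0],"jaw": 30},{"slide": [0,0,0],"turn": [0,0,0],"jaw": 30}]}}

```text
t: 9.2
tcp_pos: [0.5712, -0.1213, 0.1253]
ee_rot: [[0.994, 0.002, -0.111], [0.111, -0.003, 0.994], [0.001, -1.0, -0.003]]
ft_force: [-1.1, -8.3, 4.7]
gripper_width: 0.0396
```

{"fn": "arm_command", "kwargs": {"moves": [{"slide": [0.05,0.005,0],"turn": [0,0,0],"jaw": 30},{"slide": [0,0,0],"turn": [0,0,0],"jaw": 30}]}}

```text
t: 9.4
tcp_pos: [0.5713, -0.1213, 0.1253]
ee_rot: [[0.994, -0.001, -0.111], [0.111, -0.003, 0.994], [-0.002, -1.0, -0.002]]
ft_force: [-6.4, -9.0, 10.2]
gripper_width: 0.0397
```

{"fn": "arm_command", "kwargs": {"moves": [{"slide": [0.04,0.005,0],"turn": [0,0,0],"jaw": 30},{"slide": [0,0,0],"turn": [0,0,0],"jaw": 30}]}}

```text
t: 9.6
tcp_pos: [0.5715, -0.1213, 0.1253]
ee_rot: [[0.994, -0.003, -0.111], [0.111, -0.002, 0.994], [-0.004, -1.0, -0.002]]
ft_force: [-10.1, -10.9, 11.7]
gripper_width: 0.0402
```

The fence is reached (y stopped, force rising). Fence friction may be hindering the x move, so I'll ease the y push and slide on.

{"fn": "arm_command", "kwargs": {"moves": [{"slide": [0,-0.04,0.02],"turn": [0,0,0],"jaw": 30},{"slide": [0,0,0],"turn": [0,0,0],"jaw": 30}]}}

```text
t: 9.8
tcp_pos: [0.5723, -0.1212, 0.1253]
ee_rot: [[0.994, -0.002, -0.11], [0.11, -0.001, 0.994], [-0.002, -1.0, -0.0]]
ft_force: [-3.9, -5.2, 5.7]
gripper_width: 0.0401
```

{"fn": "arm_command", "kwargs": {"moves": [{"slide": [0.03,0.003,0],"turn": [0,0,0],"jaw": 30},{"slide": [0,0,0],"turn": [0,0,0],"jaw": 30}]}}

```text
t: 10.0
tcp_pos: [0.573, -0.1212, 0.1253]
ee_rot: [[0.994, -0.002, -0.11], [0.11, -0.001, 0.994], [-0.002, -1.0, -0.001]]
ft_force: [-5.8, -4.8, 5.4]
gripper_width: 0.0402
```

```bash
python3 st.py 5
```

```text
t 10.0 tcp [ 0.573  -0.1212  0.1253] uv [ 556.6 -182.3] F [-5.77 -4.77  5.39] Fuv [-6.25 -4.12] w 0.04022526625001217
```

View pics/m5.png

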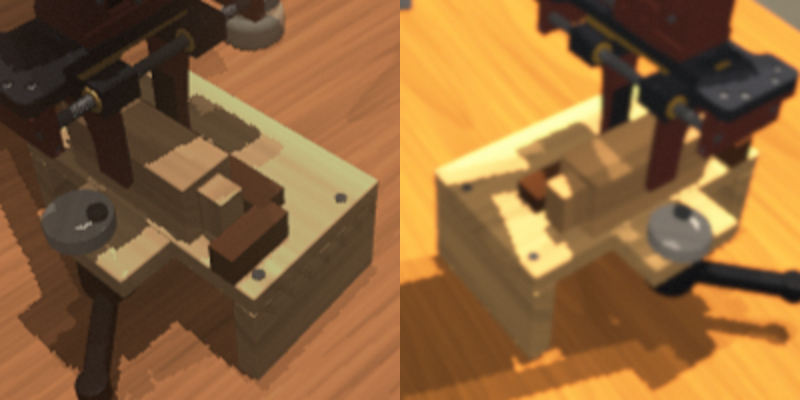

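The rail still slides, and the left picture shows the tenon a little short of the stop. Continuing.

{"fn": "arm_command", "kwargs": {"moves": [{"slide": [0.03,0.002,0],"turn": [0,0,0],"jaw": 30},{"slide": [0,0,0],"turn": [0,0,0],"jaw": 30}]}}

```text
t: 10.3
tcp_pos: [0.5739, -0.1211, 0.1253]
ee_rot: [[0.994, -0.002, -0.11], [0.11, -0.001, 0.994], [-0.002, -1.0, -0.001]]
ft_force: [-4.8, -5.5, 5.5]
gripper_width: 0.04
```

{"fn": "arm_command", "kwargs": {"moves": [{"slide": [0.03,0.003,0],"turn": [0,0,0],"jaw": 30},{"slide": [0,0,0],"turn": [0,0,0],"jaw": 30}]}}

```text
t: 10.5
tcp_pos: [0.5748, -0.121, 0.1252]
ee_rot: [[0.994, -0.002, -0.11], [0.11, -0.001, 0.994], [-0.002, -1.0, -0.001]]
ft_force: [-6.1, -4.8, 6.0]
gripper_width: 0.0399
```

{"fn": "arm_command", "kwargs": {"moves": [{"slide": [0.02,0.002,0],"turn": [0,0,0],"jaw": 30},{"slide": [0,0,0],"turn": [0,0,0],"jaw": 30}]}}

```text
t: 10.7
tcp_pos: [0.5754, -0.1209, 0.1253]
ee_rot: [[0.994, -0.002, -0.11], [0.11, -0.001, 0.994], [-0.002, -1.0, -0.001]]
ft_force: [-6.1, -5.9, 6.0]
gripper_width: 0.0401
```

{"fn": "arm_command", "kwargs": {"moves": [{"slide": [0.03,0.003,0],"turn": [0,0,0],"jaw": 30},{"slide": [0,0,0],"turn": [0,0,0],"jaw": 30}]}}

```text
t: 10.9
tcp_pos: [0.5757, -0.1209, 0.1252]
ee_rot: [[0.994, -0.004, -0.111], [0.111, -0.001, 0.994], [-0.004, -1.0, -0.0]]
ft_force: [-8.3, -5.7, 7.8]
gripper_width: 0.0403
```

{"fn": "arm_command", "kwargs": {"moves": [{"slide": [0.02,0.002,0],"turn": [0,0,0],"jaw": 30},{"slide": [0,0,0],"turn": [0,0,0],"jaw": 30}]}}

```text
t: 11.1
tcp_pos: [0.5757, -0.1209, 0.1252]
ee_rot: [[0.994, -0.005, -0.111], [0.111, -0.001, 0.994], [-0.005, -1.0, -0.0]]
ft_force: [-10.5, -6.7, 10.2]
gripper_width: 0.04
```

{"fn": "arm_command", "kwargs": {"moves": [{"slide": [0.02,0.002,0],"turn": [0,0,0],"jaw": 30},{"slide": [0,0,0],"turn": [0,0,0],"jaw": 30}]}}

```text
t: 11.3
tcp_pos: [0.5758, -0.1208, 0.1252]
ee_rot: [[0.994, -0.006, -0.111], [0.111, -0.001, 0.994], [-0.006, -1.0, -0.0]]
ft_force: [-11.5, -6.0, 10.2]
gripper_width: 0.0396
```

It is firm on the stop at u=559.3, as measured, so the rail is home. I'll ease off, open and rise.

{"fn": "arm_command", "kwargs": {"moves": [{"slide": [-0.05,-0.025,0.02],"turn": [0,0,0],"jaw": 30},{"slide": [0,0,0],"turn": [0,0,0],"jaw": 30},{"slide": [0,0,0],"turn": [0,0,0],"jaw": 55},{"slide": [0,0,0],"turn": [0,0,0],"jaw": 66},{"slide": [0,0,0],"turn": [0,0,0],"jaw": 66}]}}

```text
t: 11.8
tcp_pos: [0.5776, -0.1206, 0.126]
ee_rot: [[0.994, 0.001, -0.11], [0.11, 0.0, 0.994], [0.001, -1.0, 0.0]]
ft_force: [0.0, 0.3, -0.0]
gripper_width: 0.0604
```

{"fn": "arm_command", "kwargs": {"moves": [{"slide": [0,0,0.3],"turn": [0,0,0],"jaw": 66},{"slide": [0,0,1],"turn": [0,0,0],"jaw": 66},{"slide": [0,0,1],"turn": [0,0,0],"jaw": 66},{"slide": [0,0,1],"turn": [0,0,0],"jaw": 66},{"slide": [0,0,0.5],"turn": [0,0,0],"jaw": 66}]}}

```text
t: 12.3
tcp_pos: [0.5784, -0.121, 0.2434]
ee_rot: [[0.994, 0.005, -0.11], [0.11, -0.001, 0.994], [0.004, -1.0, -0.001]]
ft_force: [0.6, 0.6, 0.1]
gripper_width: 0.0659
```

```bash
python3 st.py 6
```

```text
t 12.3 tcp [ 0.5784 -0.121   0.2434] uv [ 561.9 -182.8] F [0.62 0.59 0.14] Fuv [0.68 0.52] w 0.06591599197379465
```

View pics/m6.png

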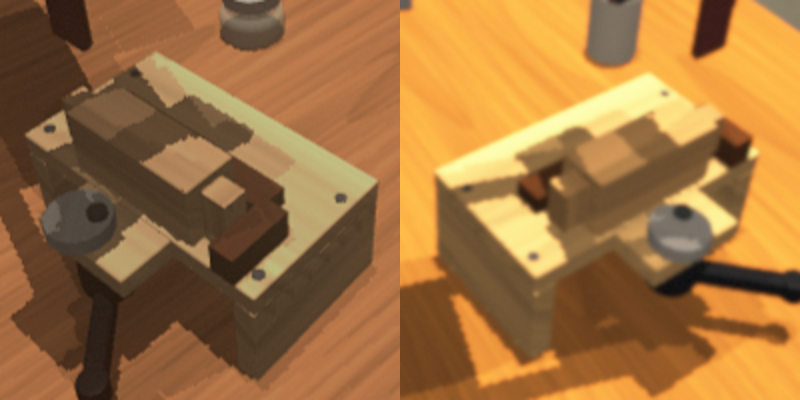

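Left view: the tenon is on the stop and the side along the fence, with the gripper clear. Next is the wing, in line with it at 75 mm radius: (0.6385,-0.2151), wing direction -39.9°.

{"fn": "arm_command", "kwargs": {"moves": [{"slide": [0.25,-0.39,0],"turn": [0,0,-0.96],"jaw": 44},{"slide": [0.25,-0.39,0],"turn": [0,0,-0.96],"jaw": 44},{"slide": [0.25,-0.39,0],"turn": [0,0,-0.96],"jaw": 44},{"slide": [0.25,-0.39,0],"turn": [0,0,-0.96],"jaw": 44},{"slide": [0.25,-0.39,0],"turn": [0,0,-0.96],"jaw": 44}]}}

```text
t: 12.9
tcp_pos: [0.614, -0.1795, 0.2379]
ee_rot: [[0.922, -0.003, 0.386], [-0.386, 0.001, 0.922], [-0.003, -1.0, -0.0]]
ft_force: [-0.5, -0.6, -0.8]
gripper_width: 0.0439
```

{"fn": "arm_command", "kwargs": {"moves": [{"slide": [0.25,-0.39,0],"turn": [0,0,-0.96],"jaw": 44},{"slide": [0.25,-0.39,0],"turn": [0,0,-0.96],"jaw": 44},{"slide": [0.25,-0.39,0],"turn": [0,0,-0.96],"jaw": 44},{"slide": [0,0,-1],"turn": [0,0,0],"jaw": 44},{"slide": [0,0,0],"turn": [0,0,0],"jaw": 44}]}}

```text
t: 13.4
tcp_pos: [0.6341, -0.2137, 0.2045]
ee_rot: [[0.769, -0.008, 0.64], [-0.64, 0.003, 0.769], [-0.008, -1.0, -0.003]]
ft_force: [-0.2, 0.2, -0.7]
gripper_width: 0.0437
```

```bash
python3 - <<'E'
from h import *
from jig import rot
cap('wrist','w7');s=robot.get_state();print(s['t'],s['tcp_pos'],s['ee_rot'].round(3).tolist(),np.degrees(np.arctan2(s['ee_rot'][1][2],s['ee_rot'][0][2])),s['joint_pos'])
E
```

```text
13.45 [ 0.6348548  -0.21374632  0.20648182] [[0.769, -0.006, 0.639], [-0.639, 0.002, 0.769], [-0.006, -1.0, -0.002]] 50.250894265508066 [-3.42568901e-01  5.17040873e-01  1.53659171e+00  9.74756570e-05
  1.09480503e+00 -1.21965008e+00]
```

View pics/w7.png

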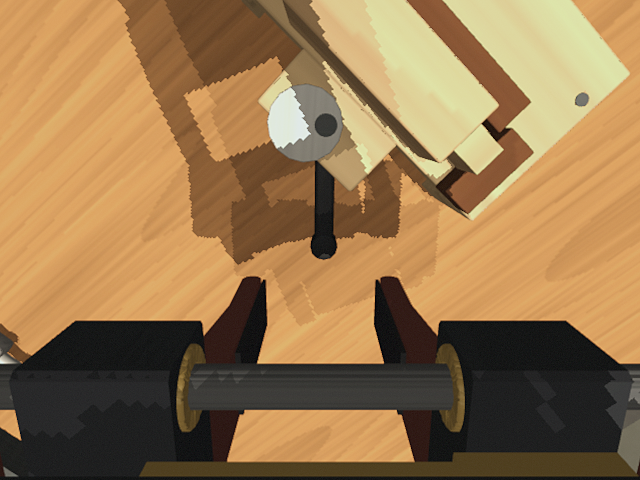

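The wrist view shows the wing vertical at column 323 (shaft 326,125; end 323,245), centred between the fingers. The rail's tenon is flush on the stop at (480,150). Going down to straddle the wing.

```bash
python3 - <<'E'
from h import *
L=load('w7');a=pt(L,326,125);b=pt(L,323,247);print(a,b,np.linalg.norm((b-a)[:2]),np.degrees(np.arctan2(b[1]-a[1],b[0]-a[0])))
E
```

```text
[ 0.58092229 -0.16667228  0.10738395] [ 0.64575046 -0.22248509  0.05901383] 0.08554391506415593 -40.72629565782112
```

{"fn": "arm_command", "kwargs": {"moves": [{"slide": [0.1,-0.06,-1],"turn": [0,0,0],"jaw": 44},{"slide": [0,0,-1],"turn": [0,0,0],"jaw": 44},{"slide": [0,0,-1],"turn": [0,0,0],"jaw": 44},{"slide": [0,0,-1],"turn": [0,0,0],"jaw": 44},{"slide": [0,0,0],"turn": [0,0,0],"jaw": 44}]}}

```text
t: 13.95
tcp_pos: [0.6372, -0.2149, 0.0862]
ee_rot: [[0.769, -0.007, 0.639], [-0.639, 0.003, 0.769], [-0.007, -1.0, -0.003]]
ft_force: [-0.0, 0.8, -0.0]
gripper_width: 0.0442
```

```bash
python3 st.py 8
```

```text
t 13.95 tcp [ 0.6372 -0.2149  0.0862] uv [ 610.2 -282.5] F [-0.03  0.84 -0.01] Fuv [0.06 0.84] w 0.04416077741132993
```

View pics/m8.png

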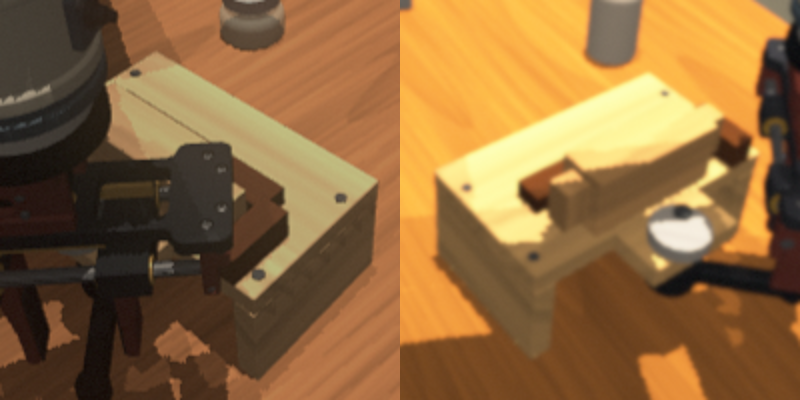

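{"fn": "arm_command", "kwargs": {"moves": [{"slide": [0,0,-0.5],"turn": [0,0,0],"jaw": 44},{"slide": [0,0,-0.5],"turn": [0,0,0],"jaw": 44},{"slide": [0,0,0],"turn": [0,0,0],"jaw": 34},{"slide": [0,0,0],"turn": [0,0,0],"jaw": 34}]}}

```text
t: 14.45
tcp_pos: [0.6397, -0.2162, 0.0596]
ee_rot: [[0.769, -0.001, 0.639], [-0.639, 0.0, 0.769], [-0.001, -1.0, -0.0]]
ft_force: [0.5, -0.6, 0.4]
gripper_width: 0.0347
```

{"fn": "arm_command", "kwargs": {"moves": [{"slide": [-0.07,0.05,-0.1],"turn": [0,0,0],"jaw": 28},{"slide": [0,0,0],"turn": [0,0,0],"jaw": 28}]}}

```text
t: 14.65
tcp_pos: [0.6376, -0.2146, 0.057]
ee_rot: [[0.769, -0.0, 0.64], [-0.64, 0.0, 0.769], [-0.0, -1.0, -0.0]]
ft_force: [0.8, -0.2, -1.5]
gripper_width: 0.028
```

```bash
cat > arc.py <<'E'
from h import *
import sys
C=np.array([.581,-.1668]);r=.072
def stat():
    s=robot.get_state();p=s['tcp_pos'];R=s['ee_rot'];F=s['ft_force'];d=p[:2]-C
    yaw=np.degrees(np.arctan2(R[1,2],R[0,2]));phi=np.degrees(np.arctan2(d[1],d[0]))
    e=d/np.linalg.norm(d);t=np.array([-e[1],e[0]])
    M=d[0]*F[1]-d[1]*F[0]
    print('t',round(s['t'],2),'z',p[2].round(4),'r',np.linalg.norm(d).round(4),'phi',phi.round(2),'yaw-90',round(yaw-90,2),'wingrel',round(np.radians(phi+83.8),3),'Frad',(F[:2]@e).round(2),'Ftan',(F[:2]@t).round(2),'Fz',F[2].round(2),'tq',s['ft_torque'].round(3),'M75 from F',(M/.075).round(2),'M75+tz',((M+s['ft_torque'][2])/.075).round(2),'w',s['gripper_width'].round(4))
    return phi,yaw
if __name__=='__main__':
    phi,yaw=stat()
    if len(sys.argv)>1:
        step=float(sys.argv[1]);n=int(sys.argv[2]);p0=C+r*np.array([np.cos(np.radians(phi)),np.sin(np.radians(phi))])
        for i in range(n):
            phi-=step;p=C+r*np.array([np.cos(np.radians(phi)),np.sin(np.radians(phi))]);print(((p-p0)/.03).round(3),'turn',round(-step/6,3),'phi',round(phi,1),round(np.radians(phi+83.8),3));p0=p
E
python3 arc.py 4 25
```

```text
Traceback (most recent call last):
  File "arc.py", line 12, in <module>
    phi,yaw=stat()
            ~~~~^^
  File "arc.py", line 9, in stat
    print('t',round(s['t'],2),'z',p[2].round(4),'r',np.linalg.norm(d).round(4),'phi',phi.round(2),'yaw-90',round(yaw-90,2),'wingrel',round(np.radians(phi+83.8),3),'Frad',(F[:2]@e).round(2),'Ftan',(F[:2]@t).round(2),'Fz',F[2].round(2),'tq',s['ft_torque'].round(3),'M75 from F',(M/.075).round(2),'M75+tz',((M+s['ft_torque'][2])/.075).round(2),'w',s['gripper_width'].round(4))
                                                                                                                                                                                                                                                                                                                                                         ^^^^^^^^^^^^^^^^^^^^^^^^
AttributeError: 'float' object has no attribute 'round'
```

```bash
sed -i "s/s\['gripper_width'\].round(4)/round(s['gripper_width'],4)/" arc.py; python3 arc.py 4 25
```

```text
t 14.65 z 0.057 r 0.0741 phi -40.15 yaw-90 -39.76 wingrel 0.762 Frad 0.77 Ftan 0.35 Fz -1.47 tq [-0.077 -0.025 -0.043] M75 from F 0.34 M75+tz -0.23 w 0.028
[-0.112 -0.124] turn -0.667 phi -44.2 0.692
[-0.121 -0.116] turn -0.667 phi -48.2 0.622
[-0.129 -0.107] turn -0.667 phi -52.2 0.552
[-0.136 -0.098] turn -0.667 phi -56.2 0.483
[-0.142 -0.088] turn -0.667 phi -60.2 0.413
[-0.148 -0.078] turn -0.667 phi -64.2 0.343
[-0.153 -0.068] turn -0.667 phi -68.2 0.273
[-0.158 -0.057] turn -0.667 phi -72.2 0.203
[-0.161 -0.046] turn -0.667 phi -76.2 0.133
[-0.164 -0.034] turn -0.667 phi -80.2 0.064
[-0.166 -0.023] turn -0.667 phi -84.2 -0.006
[-0.167 -0.011] turn -0.667 phi -88.2 -0.076
[-0.168  0.   ] turn -0.667 phi -92.2 -0.146
[-0.167  0.012] turn -0.667 phi -96.2 -0.216
[-0.166  0.024] turn -0.667 phi -100.2 -0.285
[-0.164  0.035] turn -0.667 phi -104.2 -0.355
[-0.161  0.047] turn -0.667 phi -108.2 -0.425
[-0.157  0.058] turn -0.667 phi -112.2 -0.495
[-0.153  0.069] turn -0.667 phi -116.2 -0.565
[-0.148  0.079] turn -0.667 phi -120.2 -0.635
[-0.142  0.089] turn -0.667 phi -124.2 -0.704
[-0.135  0.099] turn -0.667 phi -128.2 -0.774
[-0.128  0.108] turn -0.667 phi -132.2 -0.844
[-0.12   0.117] turn -0.667 phi -136.2 -0.914
[-0.112  0.125] turn -0.667 phi -140.2 -0.984
```

{"fn": "arm_command", "kwargs": {"moves": [{"slide": [-0.11,-0.12,0],"turn": [0,0,-0.67],"jaw": 28},{"slide": [-0.12,-0.12,0],"turn": [0,0,-0.67],"jaw": 28},{"slide": [-0.13,-0.11,0],"turn": [0,0,-0.67],"jaw": 28},{"slide": [0,0,0],"turn": [0,0,0],"jaw": 28}]}}

```text
t: 15.05
tcp_pos: [0.6274, -0.2248, 0.0573]
ee_rot: [[0.617, 0.001, 0.787], [-0.787, 0.001, 0.617], [0.0, -1.0, 0.001]]
ft_force: [1.2, 3.4, -0.8]
gripper_width: 0.028
```

```bash
python3 arc.py
```

```text
t 15.05 z 0.0573 r 0.0743 phi -51.37 yaw-90 -51.89 wingrel 0.566 Frad -1.87 Ftan 3.06 Fz -0.76 tq [ 0.4   -0.234  0.017] M75 from F 3.03 M75+tz 3.25 w 0.028
```

Pushing the free knob takes about 3 N. Continuing along the arc.

{"fn": "arm_command", "kwargs": {"moves": [{"slide": [-0.14,-0.1,0],"turn": [0,0,-0.67],"jaw": 28},{"slide": [-0.14,-0.09,0],"turn": [0,0,-0.67],"jaw": 28},{"slide": [0,0,0],"turn": [0,0,0],"jaw": 28}]}}

```text
t: 15.35
tcp_pos: [0.619, -0.2305, 0.0573]
ee_rot: [[0.502, 0.001, 0.865], [-0.865, 0.0, 0.502], [0.0, -1.0, 0.001]]
ft_force: [1.6, 2.8, -0.4]
gripper_width: 0.0279
```

```bash
python3 arc.py
```

```text
t 15.35 z 0.0573 r 0.0742 phi -59.17 yaw-90 -59.86 wingrel 0.43 Frad -1.61 Ftan 2.78 Fz -0.43 tq [ 0.497 -0.268  0.015] M75 from F 2.75 M75+tz 2.94 w 0.0279
```

{"fn": "arm_command", "kwargs": {"moves": [{"slide": [-0.15,-0.08,0],"turn": [0,0,-0.67],"jaw": 28},{"slide": [0,0,0],"turn": [0,0,0],"jaw": 28}]}}

```text
t: 15.55
tcp_pos: [0.6146, -0.233, 0.0573]
ee_rot: [[0.441, 0.001, 0.898], [-0.898, 0.0, 0.441], [0.0, -1.0, 0.001]]
ft_force: [1.9, 2.3, -0.0]
gripper_width: 0.0282
```

```bash
python3 arc.py
```

```text
t 15.55 z 0.0573 r 0.0742 phi -63.11 yaw-90 -63.84 wingrel 0.361 Frad -1.22 Ftan 2.7 Fz -0.05 tq [ 0.572 -0.264  0.063] M75 from F 2.67 M75+tz 3.51 w 0.0282
```

{"fn": "arm_command", "kwargs": {"moves": [{"slide": [-0.15,-0.07,0],"turn": [0,0,-0.67],"jaw": 28},{"slide": [0,0,0],"turn": [0,0,0],"jaw": 28}]}}

```text
t: 15.75
tcp_pos: [0.61, -0.235, 0.0573]
ee_rot: [[0.377, 0.001, 0.926], [-0.926, 0.0, 0.377], [-0.0, -1.0, 0.001]]
ft_force: [1.4, 4.3, 0.0]
gripper_width: 0.0284
```

{"fn": "arm_command", "kwargs": {"moves": [{"slide": [-0.08,-0.03,0],"turn": [0,0,-0.33],"jaw": 28},{"slide": [0,0,0],"turn": [0,0,0],"jaw": 28}]}}

```text
t: 15.95
tcp_pos: [0.6077, -0.2359, 0.0573]
ee_rot: [[0.346, 0.001, 0.938], [-0.938, 0.0, 0.346], [-0.0, -1.0, 0.001]]
ft_force: [1.3, 3.5, -0.4]
gripper_width: 0.0283
```

{"fn": "arm_command", "kwargs": {"moves": [{"slide": [-0.08,-0.03,0],"turn": [0,0,-0.33],"jaw": 28},{"slide": [0,0,0],"turn": [0,0,0],"jaw": 28}]}}

```text
t: 16.15
tcp_pos: [0.6054, -0.2368, 0.0572]
ee_rot: [[0.313, 0.001, 0.95], [-0.95, 0.0, 0.313], [-0.0, -1.0, 0.001]]
ft_force: [3.0, 4.7, -0.4]
gripper_width: 0.0279
```

{"fn": "arm_command", "kwargs": {"moves": [{"slide": [-0.08,-0.025,0],"turn": [0,0,-0.33],"jaw": 28},{"slide": [0,0,0],"turn": [0,0,0],"jaw": 28}]}}

```text
t: 16.35
tcp_pos: [0.603, -0.2375, 0.0573]
ee_rot: [[0.28, 0.001, 0.96], [-0.96, 0.0, 0.28], [-0.0, -1.0, 0.001]]
ft_force: [3.4, 4.4, -0.4]
gripper_width: 0.0278
```

```bash
python3 arc.py
```

```text
t 16.35 z 0.0573 r 0.0741 phi -72.7 yaw-90 -73.72 wingrel 0.194 Frad -3.14 Ftan 4.59 Fz -0.45 tq [ 0.747 -0.351  0.066] M75 from F 4.53 M75+tz 5.41 w 0.0278
```

{"fn": "arm_command", "kwargs": {"moves": [{"slide": [-0.08,-0.02,0],"turn": [0,0,-0.33],"jaw": 28},{"slide": [0,0,0],"turn": [0,0,0],"jaw": 28}]}}

```text
t: 16.55
tcp_pos: [0.6006, -0.2382, 0.0573]
ee_rot: [[0.247, 0.001, 0.969], [-0.969, 0.0, 0.247], [0.0, -1.0, 0.001]]
ft_force: [2.6, 4.4, -0.5]
gripper_width: 0.0286
```

```bash
python3 arc.py
```

```text
t 16.55 z 0.0573 r 0.074 phi -74.61 yaw-90 -75.7 wingrel 0.16 Frad -3.54 Ftan 3.68 Fz -0.47 tq [ 0.727 -0.42   0.056] M75 from F 3.64 M75+tz 4.39 w 0.0286
```

{"fn": "arm_command", "kwargs": {"moves": [{"slide": [-0.08,-0.02,0],"turn": [0,0,-0.33],"jaw": 28},{"slide": [0,0,0],"turn": [0,0,0],"jaw": 28}]}}

```text
t: 16.75
tcp_pos: [0.5983, -0.2388, 0.0572]
ee_rot: [[0.213, 0.001, 0.977], [-0.977, 0.0, 0.213], [-0.0, -1.0, 0.001]]
ft_force: [2.5, 3.4, 0.7]
gripper_width: 0.0281
```

```bash
python3 arc.py
```

```text
t 16.75 z 0.0572 r 0.074 phi -76.52 yaw-90 -77.69 wingrel 0.127 Frad -2.67 Ftan 3.26 Fz 0.67 tq [ 0.761 -0.371  0.135] M75 from F 3.21 M75+tz 5.01 w 0.0281
```

{"fn": "arm_command", "kwargs": {"moves": [{"slide": [-0.08,-0.02,0],"turn": [0,0,-0.33],"jaw": 28},{"slide": [0,0,0],"turn": [0,0,0],"jaw": 28}]}}

```text
t: 16.95
tcp_pos: [0.5959, -0.2393, 0.0573]
ee_rot: [[0.179, 0.001, 0.984], [-0.984, 0.0, 0.179], [-0.0, -1.0, 0.001]]
ft_force: [2.5, 3.9, -0.7]
gripper_width: 0.0281
```

{"fn": "arm_command", "kwargs": {"moves": [{"slide": [-0.08,-0.015,0],"turn": [0,0,-0.33],"jaw": 28},{"slide": [0,0,0],"turn": [0,0,0],"jaw": 28}]}}

```text
t: 17.15
tcp_pos: [0.5935, -0.2398, 0.0573]
ee_rot: [[0.145, 0.001, 0.989], [-0.989, 0.0, 0.145], [-0.0, -1.0, 0.001]]
ft_force: [2.6, 3.9, 0.7]
gripper_width: 0.0281
```

{"fn": "arm_command", "kwargs": {"moves": [{"slide": [-0.08,-0.01,0],"turn": [0,0,-0.33],"jaw": 28},{"slide": [0,0,0],"turn": [0,0,0],"jaw": 28}]}}

```text
t: 17.35
tcp_pos: [0.5912, -0.2402, 0.0573]
ee_rot: [[0.111, 0.001, 0.994], [-0.994, 0.0, 0.111], [0.0, -1.0, 0.001]]
ft_force: [2.5, 4.7, 0.4]
gripper_width: 0.0283
```

```bash
python3 arc.py
```

```text
t 17.35 z 0.0573 r 0.0741 phi -82.05 yaw-90 -83.63 wingrel 0.031 Frad -4.27 Ftan 3.14 Fz 0.4 tq [ 0.686 -0.478  0.053] M75 from F 3.11 M75+tz 3.81 w 0.0283
```

A radial force is building where the pad edge rides on the round end. I'll shift 5 mm inward to contact the straight part.

{"fn": "arm_command", "kwargs": {"moves": [{"slide": [0.08,0.08,0],"turn": [0,0,0.1],"jaw": 28},{"slide": [0,0.08,0],"turn": [0,0,0.1],"jaw": 28},{"slide": [-0.09,0,0],"turn": [0,0,0],"jaw": 28},{"slide": [0,0,0],"turn": [0,0,0],"jaw": 28}]}}

```text
t: 17.75
tcp_pos: [0.5896, -0.2358, 0.0569]
ee_rot: [[0.13, -0.001, 0.991], [-0.991, 0.0, 0.13], [-0.0, -1.0, -0.001]]
ft_force: [-0.8, 0.8, -1.0]
gripper_width: 0.0279
```

```bash
python3 arc.py
```

```text
t 17.75 z 0.0569 r 0.0695 phi -82.88 yaw-90 -82.5 wingrel 0.016 Frad -0.87 Ftan -0.67 Fz -1.03 tq [-0.097  0.053  0.005] M75 from F -0.62 M75+tz -0.56 w 0.0279
```

{"fn": "arm_command", "kwargs": {"moves": [{"slide": [-0.08,-0.01,0],"turn": [0,0,-0.33],"jaw": 28},{"slide": [0,0,0],"turn": [0,0,0],"jaw": 28}]}}

```text
t: 17.95
tcp_pos: [0.5882, -0.2361, 0.0571]
ee_rot: [[0.095, 0.001, 0.995], [-0.995, -0.0, 0.095], [0.0, -1.0, 0.001]]
ft_force: [3.2, 1.1, -2.2]
gripper_width: 0.028
```

{"fn": "arm_command", "kwargs": {"moves": [{"slide": [-0.08,-0.005,0],"turn": [0,0,-0.33],"jaw": 28},{"slide": [0,0,0],"turn": [0,0,0],"jaw": 28}]}}

```text
t: 18.15
tcp_pos: [0.5862, -0.2362, 0.0571]
ee_rot: [[0.061, 0.002, 0.998], [-0.998, -0.0, 0.061], [0.0, -1.0, 0.002]]
ft_force: [3.2, 1.5, -2.2]
gripper_width: 0.028
```

```bash
python3 arc.py
```

```text
t 18.15 z 0.0571 r 0.0696 phi -85.74 yaw-90 -86.48 wingrel -0.034 Frad -1.27 Ftan 3.26 Fz -2.17 tq [ 0.263 -0.65   0.07 ] M75 from F 3.03 M75+tz 3.96 w 0.028
```

{"fn": "arm_command", "kwargs": {"moves": [{"slide": [-0.08,0,0],"turn": [0,0,-0.33],"jaw": 28},{"slide": [0,0,0],"turn": [0,0,0],"jaw": 28}]}}

```text
t: 18.35
tcp_pos: [0.5838, -0.2363, 0.0572]
ee_rot: [[0.027, 0.002, 1.0], [-1.0, -0.0, 0.027], [0.0, -1.0, 0.002]]
ft_force: [4.3, 1.0, -2.6]
gripper_width: 0.0281
```

```bash
python3 arc.py
```

```text
t 18.35 z 0.0572 r 0.0696 phi -87.71 yaw-90 -88.45 wingrel -0.068 Frad -0.84 Ftan 4.35 Fz -2.63 tq [ 0.207 -0.693  0.075] M75 from F 4.03 M75+tz 5.03 w 0.0281
```

{"fn": "arm_command", "kwargs": {"moves": [{"slide": [-0.08,0,0],"turn": [0,0,-0.33],"jaw": 28},{"slide": [0,0,0],"turn": [0,0,0],"jaw": 28}]}}

```text
t: 18.55
tcp_pos: [0.5813, -0.2364, 0.0571]
ee_rot: [[-0.007, 0.001, 1.0], [-1.0, -0.0, -0.007], [0.0, -1.0, 0.001]]
ft_force: [3.8, 1.3, -3.2]
gripper_width: 0.0281
```

{"fn": "arm_command", "kwargs": {"moves": [{"slide": [-0.08,0.005,0],"turn": [0,0,-0.33],"jaw": 28},{"slide": [0,0,0],"turn": [0,0,0],"jaw": 28}]}}

```text
t: 18.75
tcp_pos: [0.5788, -0.2363, 0.0572]
ee_rot: [[-0.042, 0.001, 0.999], [-0.999, -0.001, -0.042], [0.0, -1.0, 0.001]]
ft_force: [4.4, 1.1, -0.9]
gripper_width: 0.0279
```

```bash
python3 arc.py
```

```text
t 18.75 z 0.0572 r 0.0695 phi -91.78 yaw-90 -92.39 wingrel -0.139 Frad -1.21 Ftan 4.4 Fz -0.86 tq [ 0.122 -0.712  0.055] M75 from F 4.08 M75+tz 4.82 w 0.0279
```

{"fn": "arm_command", "kwargs": {"moves": [{"slide": [-0.08,0.005,0],"turn": [0,0,-0.33],"jaw": 28},{"slide": [0,0,0],"turn": [0,0,0],"jaw": 28}]}}

```text
t: 18.95
tcp_pos: [0.5763, -0.2361, 0.0572]
ee_rot: [[-0.076, 0.001, 0.997], [-0.997, -0.0, -0.076], [0.0, -1.0, 0.001]]
ft_force: [5.1, 0.6, -2.1]
gripper_width: 0.0281
```

```bash
python3 arc.py
```

```text
t 18.95 z 0.0572 r 0.0695 phi -93.85 yaw-90 -94.37 wingrel -0.175 Frad -0.91 Ftan 5.1 Fz -2.05 tq [ 0.141 -0.662  0.053] M75 from F 4.72 M75+tz 5.43 w 0.0281
```

{"fn": "arm_command", "kwargs": {"moves": [{"slide": [-0.08,0.01,0],"turn": [0,0,-0.33],"jaw": 28},{"slide": [0,0,0],"turn": [0,0,0],"jaw": 28}]}}

```text
t: 19.15
tcp_pos: [0.5739, -0.2359, 0.0572]
ee_rot: [[-0.11, 0.001, 0.994], [-0.994, -0.001, -0.11], [0.0, -1.0, 0.001]]
ft_force: [4.8, -0.6, -1.9]
gripper_width: 0.028
```

{"fn": "arm_command", "kwargs": {"moves": [{"slide": [-0.08,0.01,0],"turn": [0,0,-0.33],"jaw": 28},{"slide": [0,0,0],"turn": [0,0,0],"jaw": 28}]}}

```text
t: 19.35
tcp_pos: [0.5715, -0.2356, 0.0571]
ee_rot: [[-0.145, 0.001, 0.989], [-0.989, -0.001, -0.145], [0.0, -1.0, 0.001]]
ft_force: [3.9, 0.9, -1.7]
gripper_width: 0.0281
```

```bash
python3 arc.py
```

```text
t 19.35 z 0.0571 r 0.0694 phi -97.88 yaw-90 -98.32 wingrel -0.246 Frad -1.43 Ftan 3.71 Fz -1.72 tq [-0.024 -0.703  0.046] M75 from F 3.43 M75+tz 4.05 w 0.0281
```

{"fn": "arm_command", "kwargs": {"moves": [{"slide": [-0.08,0.015,0],"turn": [0,0,-0.33],"jaw": 28},{"slide": [0,0,0],"turn": [0,0,0],"jaw": 28}]}}

```text
t: 19.55
tcp_pos: [0.569, -0.2352, 0.0572]
ee_rot: [[-0.179, 0.001, 0.984], [-0.984, -0.001, -0.179], [0.0, -1.0, 0.001]]
ft_force: [3.7, -0.2, -0.4]
gripper_width: 0.0281
```

```bash
python3 arc.py
```

```text
t 19.55 z 0.0572 r 0.0694 phi -99.95 yaw-90 -100.3 wingrel -0.282 Frad -0.44 Ftan 3.68 Fz -0.45 tq [-0.052 -0.681  0.057] M75 from F 3.4 M75+tz 4.17 w 0.0281
```

{"fn": "arm_command", "kwargs": {"moves": [{"slide": [-0.08,0.015,0],"turn": [0,0,-0.33],"jaw": 28},{"slide": [0,0,0],"turn": [0,0,0],"jaw": 28}]}}

```text
t: 19.75
tcp_pos: [0.5666, -0.2347, 0.0572]
ee_rot: [[-0.213, 0.001, 0.977], [-0.977, -0.0, -0.213], [0.0, -1.0, 0.001]]
ft_force: [4.5, -1.2, -2.2]
gripper_width: 0.0279
```

{"fn": "arm_command", "kwargs": {"moves": [{"slide": [-0.08,0.02,0],"turn": [0,0,-0.33],"jaw": 28},{"slide": [0,0,0],"turn": [0,0,0],"jaw": 28}]}}

```text
t: 19.95
tcp_pos: [0.5641, -0.2341, 0.0571]
ee_rot: [[-0.246, 0.001, 0.969], [-0.969, -0.0, -0.246], [0.0, -1.0, 0.001]]
ft_force: [4.5, -1.4, -1.0]
gripper_width: 0.0279
```

```bash
python3 arc.py
```

```text
t 19.95 z 0.0571 r 0.0694 phi -104.06 yaw-90 -104.25 wingrel -0.354 Frad 0.23 Ftan 4.75 Fz -1.04 tq [-0.137 -0.677  0.066] M75 from F 4.39 M75+tz 5.28 w 0.0279
```

{"fn": "arm_command", "kwargs": {"moves": [{"slide": [-0.08,0.02,0],"turn": [0,0,-0.33],"jaw": 28},{"slide": [0,0,0],"turn": [0,0,0],"jaw": 28}]}}

```text
t: 20.15
tcp_pos: [0.5621, -0.2335, 0.0572]
ee_rot: [[-0.28, 0.001, 0.96], [-0.96, -0.001, -0.28], [0.0, -1.0, 0.002]]
ft_force: [6.2, -0.0, -3.1]
gripper_width: 0.0278
```

```bash
python3 arc.py
```

```text
t 20.15 z 0.0572 r 0.0693 phi -105.8 yaw-90 -106.24 wingrel -0.384 Frad -1.65 Ftan 5.97 Fz -3.05 tq [-0.079 -0.926  0.035] M75 from F 5.52 M75+tz 5.99 w 0.0278
```

The force and torque jumped, so the cam is starting to bear. Switching to 1° steps.

{"fn": "arm_command", "kwargs": {"moves": [{"slide": [-0.04,0.01,0],"turn": [0,0,-0.17],"jaw": 28},{"slide": [0,0,0],"turn": [0,0,0],"jaw": 28},{"slide": [0,0,0],"turn": [0,0,0],"jaw": 28}]}}

```text
t: 20.45
tcp_pos: [0.5615, -0.2333, 0.0572]
ee_rot: [[-0.296, 0.002, 0.955], [-0.955, -0.001, -0.296], [0.0, -1.0, 0.002]]
ft_force: [7.6, -0.5, -3.9]
gripper_width: 0.028
```

```bash
python3 arc.py
```

```text
t 20.45 z 0.0572 r 0.0693 phi -106.38 yaw-90 -107.2 wingrel -0.394 Frad -1.64 Ftan 7.43 Fz -3.89 tq [-0.069 -1.175  0.134] M75 from F 6.86 M75+tz 8.64 w 0.028
```

{"fn": "arm_command", "kwargs": {"moves": [{"slide": [-0.04,0.01,0],"turn": [0,0,-0.17],"jaw": 28},{"slide": [0,0,0],"turn": [0,0,0],"jaw": 28},{"slide": [0,0,0],"turn": [0,0,0],"jaw": 28}]}}

```text
t: 20.75
tcp_pos: [0.5606, -0.2331, 0.0572]
ee_rot: [[-0.313, 0.003, 0.95], [-0.95, -0.001, -0.313], [0.0, -1.0, 0.003]]
ft_force: [8.8, -0.3, -4.8]
gripper_width: 0.0283
```

```bash
python3 arc.py
```

```text
t 20.75 z 0.0572 r 0.0693 phi -107.1 yaw-90 -108.22 wingrel -0.407 Frad -2.33 Ftan 8.44 Fz -4.83 tq [-0.082 -1.397  0.16 ] M75 from F 7.81 M75+tz 9.93 w 0.0283
```

{"fn": "arm_command", "kwargs": {"moves": [{"slide": [-0.05,0.015,0],"turn": [0,0,0],"jaw": 28},{"slide": [0,0,0],"turn": [0,0,0],"jaw": 28},{"slide": [0,0,0],"turn": [0,0,0],"jaw": 28}]}}

```text
t: 21.05
tcp_pos: [0.5596, -0.2328, 0.0574]
ee_rot: [[-0.313, 0.004, 0.95], [-0.95, -0.001, -0.313], [0.0, -1.0, 0.004]]
ft_force: [10.7, 0.4, -5.4]
gripper_width: 0.028
```

```bash
python3 arc.py
```

```text
t 21.05 z 0.0574 r 0.0694 phi -108.0 yaw-90 -108.22 wingrel -0.422 Frad -3.64 Ftan 10.04 Fz -5.41 tq [-0.081 -1.591  0.15 ] M75 from F 9.28 M75+tz 11.28 w 0.028
```

{"fn": "arm_command", "kwargs": {"moves": [{"slide": [-0.05,0.015,0],"turn": [0,0,0],"jaw": 28},{"slide": [0,0,0],"turn": [0,0,0],"jaw": 28},{"slide": [0,0,0],"turn": [0,0,0],"jaw": 28}]}}

```text
t: 21.35
tcp_pos: [0.5585, -0.2325, 0.0575]
ee_rot: [[-0.313, 0.005, 0.95], [-0.95, -0.002, -0.313], [0.0, -1.0, 0.005]]
ft_force: [11.0, -0.3, -6.5]
gripper_width: 0.0277
```

```bash
python3 arc.py
```

```text
t 21.35 z 0.0575 r 0.0694 phi -108.92 yaw-90 -108.22 wingrel -0.438 Frad -3.26 Ftan 10.51 Fz -6.49 tq [-0.092 -1.69   0.134] M75 from F 9.73 M75+tz 11.51 w 0.0277
```

{"fn": "arm_command", "kwargs": {"moves": [{"slide": [-0.05,0.02,0],"turn": [0,0,-0.1],"jaw": 28},{"slide": [0,0,0],"turn": [0,0,0],"jaw": 28},{"slide": [0,0,0],"turn": [0,0,0],"jaw": 28}]}}

```text
t: 21.65
tcp_pos: [0.5574, -0.232, 0.0576]
ee_rot: [[-0.323, 0.006, 0.947], [-0.947, -0.002, -0.323], [0.0, -1.0, 0.006]]
ft_force: [12.4, -1.6, -4.8]
gripper_width: 0.0282
```

```bash
python3 arc.py
```

```text
t 21.65 z 0.0576 r 0.0693 phi -109.89 yaw-90 -108.82 wingrel -0.455 Frad -2.74 Ftan 12.19 Fz -4.77 tq [-0.228 -1.966  0.14 ] M75 from F 11.27 M75+tz 13.14 w 0.0282
```

{"fn": "arm_command", "kwargs": {"moves": [{"slide": [-0.04,0.015,0],"turn": [0,0,-0.1],"jaw": 28},{"slide": [0,0,0],"turn": [0,0,0],"jaw": 28},{"slide": [0,0,0],"turn": [0,0,0],"jaw": 28}]}}

```text
t: 21.95
tcp_pos: [0.5567, -0.2318, 0.0576]
ee_rot: [[-0.332, 0.007, 0.943], [-0.943, -0.002, -0.332], [0.0, -1.0, 0.007]]
ft_force: [12.4, -1.3, -7.1]
gripper_width: 0.0282
```

```bash
python3 arc.py
```

```text
t 21.95 z 0.0576 r 0.0694 phi -110.52 yaw-90 -109.42 wingrel -0.466 Frad -3.16 Ftan 12.1 Fz -7.14 tq [-0.173 -2.112  0.161] M75 from F 11.2 M75+tz 13.34 w 0.0282
```

{"fn": "arm_command", "kwargs": {"moves": [{"slide": [-0.045,0.015,0],"turn": [0,0,-0.1],"jaw": 28},{"slide": [0,0,0],"turn": [0,0,0],"jaw": 28},{"slide": [0,0,0],"turn": [0,0,0],"jaw": 28}]}}

```text
t: 22.25
tcp_pos: [0.5557, -0.2315, 0.0577]
ee_rot: [[-0.342, 0.007, 0.94], [-0.94, -0.003, -0.342], [0.0, -1.0, 0.008]]
ft_force: [15.0, -1.7, -8.0]
gripper_width: 0.0284
```

```bash
python3 arc.py
```

```text
t 22.25 z 0.0577 r 0.0695 phi -111.33 yaw-90 -110.01 wingrel -0.48 Frad -3.85 Ftan 14.6 Fz -7.96 tq [-0.279 -2.387  0.162] M75 from F 13.53 M75+tz 15.69 w 0.0284
```

{"fn": "arm_command", "kwargs": {"moves": [{"slide": [-0.04,0.015,0],"turn": [0,0,-0.1],"jaw": 28},{"slide": [0,0,0],"turn": [0,0,0],"jaw": 28},{"slide": [0,0,0],"turn": [0,0,0],"jaw": 28}]}}

```text
t: 22.55
tcp_pos: [0.5549, -0.2312, 0.0577]
ee_rot: [[-0.352, 0.008, 0.936], [-0.936, -0.003, -0.352], [0.0, -1.0, 0.009]]
ft_force: [15.7, -1.9, -10.0]
gripper_width: 0.0282
```

```bash
python3 arc.py
```

```text
t 22.55 z 0.0577 r 0.0695 phi -112.06 yaw-90 -110.61 wingrel -0.493 Frad -4.12 Ftan 15.3 Fz -9.96 tq [-0.371 -2.589  0.168] M75 from F 14.18 M75+tz 16.42 w 0.0282
```

Moment at the wing is about 14–16 N by the estimates. I'll hold still and check it's steady.

{"fn": "arm_command", "kwargs": {"moves": [{"slide": [0,0,0],"turn": [0,0,0],"jaw": 28},{"slide": [0,0,0],"turn": [0,0,0],"jaw": 28},{"slide": [0,0,0],"turn": [0,0,0],"jaw": 28}]}}

```text
t: 22.85
tcp_pos: [0.5549, -0.2312, 0.0577]
ee_rot: [[-0.352, 0.008, 0.936], [-0.936, -0.003, -0.352], [0.0, -1.0, 0.009]]
ft_force: [15.6, -1.8, -9.4]
gripper_width: 0.0281
```

```bash
python3 arc.py; python3 st.py 9
```

```text
t 22.85 z 0.0577 r 0.0695 phi -112.06 yaw-90 -110.61 wingrel -0.493 Frad -4.2 Ftan 15.1 Fz -9.39 tq [-0.376 -2.557  0.182] M75 from F 13.99 M75+tz 16.42 w 0.0281
t 22.85 tcp [ 0.5549 -0.2312  0.0577] uv [ 526.7 -289.8] F [15.57 -1.78 -9.39] Fuv [15.28 -3.45] w 0.0280866926433001
```

View pics/m9.png

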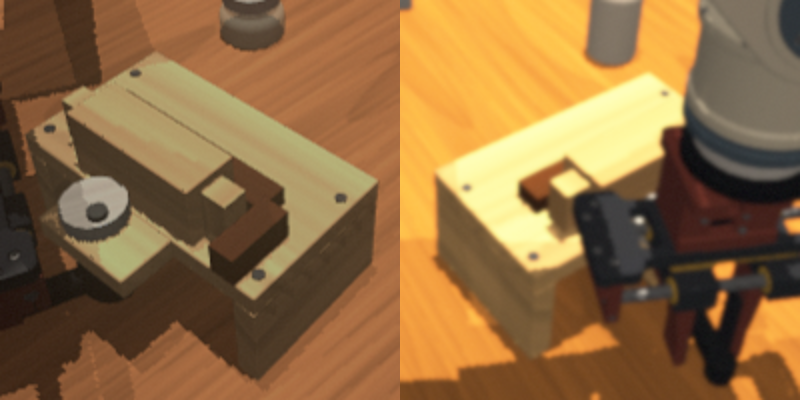

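It holds steady at about 15 N. The cam bears on the rail's side, and the rail is on fence and stop. Backing off anticlockwise.

{"fn": "arm_command", "kwargs": {"moves": [{"slide": [0.1,-0.04,0],"turn": [0,0,0],"jaw": 28},{"slide": [0.1,-0.04,0],"turn": [0,0,0],"jaw": 28},{"slide": [0.1,-0.04,0],"turn": [0,0,0],"jaw": 28},{"slide": [0,0,0],"turn": [0,0,0],"jaw": 28},{"slide": [0,0,0],"turn": [0,0,0],"jaw": 28}]}}

```text
t: 23.45
tcp_pos: [0.5589, -0.2333, 0.0566]
ee_rot: [[-0.354, -0.002, 0.935], [-0.935, 0.0, -0.354], [0.0, -1.0, -0.002]]
ft_force: [0.7, -0.3, 0.5]
gripper_width: 0.0278
```

```bash
python3 arc.py
```

```text
t 23.45 z 0.0566 r 0.0701 phi -108.4 yaw-90 -110.72 wingrel -0.429 Frad 0.06 Ftan 0.77 Fz 0.55 tq [-0.074  0.123 -0.018] M75 from F 0.72 M75+tz 0.48 w 0.0278
```

{"fn": "arm_command", "kwargs": {"moves": [{"slide": [0,0,0],"turn": [0,0,0],"jaw": 38},{"slide": [0,0,0],"turn": [0,0,0],"jaw": 38},{"slide": [0,0,0.5],"turn": [0,0,0],"jaw": 38},{"slide": [0,0,1],"turn": [0,0,0],"jaw": 38},{"slide": [0,0,1],"turn": [0,0,0],"jaw": 38}]}}

```text
t: 23.95
tcp_pos: [0.5594, -0.2332, 0.1333]
ee_rot: [[-0.354, -0.001, 0.935], [-0.935, 0.0, -0.354], [-0.0, -1.0, -0.001]]
ft_force: [-0.1, 0.1, 0.1]
gripper_width: 0.0381
```

{"fn": "arm_command", "kwargs": {"moves": [{"slide": [0,0,1],"turn": [0,0,0],"jaw": 38},{"slide": [0,0,1],"turn": [0,0,0],"jaw": 38},{"slide": [0,-0.5,1],"turn": [0,0,0],"jaw": 38},{"slide": [0,-0.5,0.5],"turn": [0,0,0],"jaw": 38},{"slide": [0,0,0],"turn": [0,0,0],"jaw": 38}]}}

```text
t: 24.45
tcp_pos: [0.5611, -0.2653, 0.2409]
ee_rot: [[-0.355, 0.006, 0.935], [-0.935, -0.003, -0.355], [0.001, -1.0, 0.006]]
ft_force: [-0.5, -0.2, -0.1]
gripper_width: 0.0377
```

```bash
python3 arc.py; python3 st.py 10; python3 - <<'E'
from h import *
from jig import *
cap('wrist','w10')
R=rot(np.radians(6.2))
for tag,box in [('s10',(270,200,470,400)),('c10',(150,200,350,400))]:
    L=load(tag);P=cloud(L);a,b,c,d=box;Q=P[b:d,a:c].reshape(-1,3);m=abs(Q[:,2]-.139)<.004
    J=Q[m][:,:2]*1000@R;print(tag,m.sum(),np.median(Q[m,2]),np.percentile(J[:,0],[1,50,99]),np.percentile(J[:,1],[1,50,99]),cv2.minAreaRect((Q[m][:,:2]*1000).astype(np.float32)))
E
```

```text
t 24.45 z 0.2409 r 0.1004 phi -101.41 yaw-90 -110.8 wingrel -0.307 Frad 0.34 Ftan -0.46 Fz -0.07 tq [-0.074  0.123  0.006] M75 from F -0.62 M75+tz -0.54 w 0.0377
t 24.45 tcp [ 0.5611 -0.2653  0.2409] uv [ 529.2 -324.3] F [-0.52 -0.24 -0.07] Fuv [-0.54 -0.18] w 0.03772468833050861
s10 1598 0.13920341138812592 [504.15565414 553.58422995 612.11855217] [-203.15103764 -185.31647147 -163.44370884] ((575.3131103515625, -121.62153625488281), (111.52352905273438, 41.43816375732422), 6.139471054077148)
c10 2128 0.13965791706085756 [507.10909566 566.03732541 615.10539053] [-201.95195038 -184.05315739 -162.62991178] ((576.519287109375, -120.39714050292969), (111.69493103027344, 41.54510498046875), 6.946233749389648)
```

View pics/m10.png

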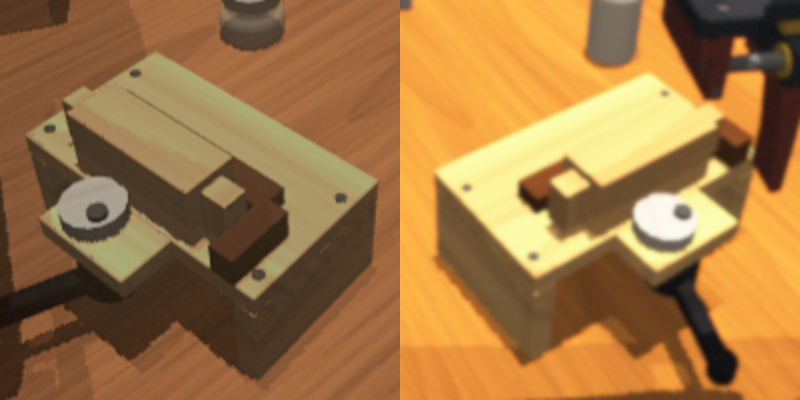

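View pics/w10.png

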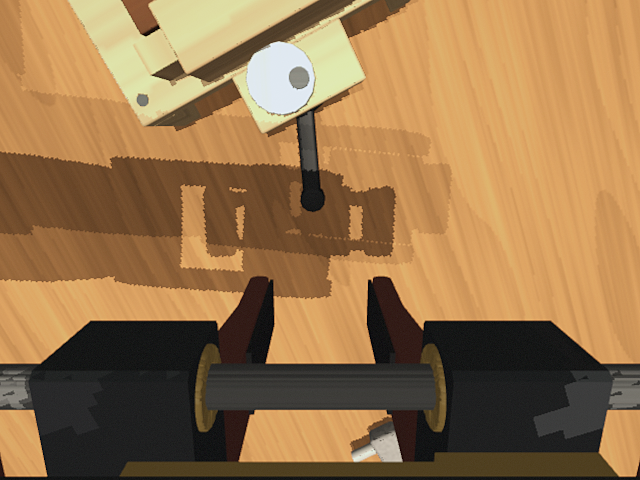

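Both views show the rail body at home (centre u≈559.6, v≈-183), parallel to the jig, top at 0.139. The cam bears on its side, the wing stays where it was left, and the gripper is clear. Handing the job in.

```bash
python3 -c "
from cell import robot
print(robot.close_job())"
```

```text
the job is handed in; nothing more can be done
None
```

The rail is clamped in the jig, home against the fence and the end stop. I handed the job in at about 24.5 s with the gripper clear of everything.

**What I did:** I picked up the rail, lowered it into the jig by feel and pushed it gently onto the fence, then the end stop. I then let go and turned the wing clockwise. The cam began to bear with the wing about 0.28 rad past jig -y.

**Clamping force:** I stopped when the wing force held steady at about 15 N. Referred to the 75 mm point, my estimates ran from 14.0 to 16.4 N, depending on where on the pad the contact is taken to be. All are below the 21 N denting limit. The wing stayed put when I backed off.

**Last checks:**
- **Rail position:** its body centre is within about 2 mm of home, its top is 0.139 m above the bench, and it lies along the jig.
- **Camera differences:** the side and scene views differ by about 3 mm along the jig and 1 mm across it. They also differ by 0.8° in the rail's angle (6.1° and 6.9°, jig about 6.2°).
- **Gripper:** the force reading was near zero at the end.
- **Other objects:** I never touched the glue, hammer or screws, but I did not re-measure where they are at the end.

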